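Flip the hex key and tighten the strap clamp to its mark

TASK

The strap clamp's cap screw is only finger tight. Take the hex key out of its block, flip it over so that its short arm goes fully down into the screw's hex socket, then push the long arm round clockwise (seen from above) until the orange pointer on the screw lines up with the red mark on the dial. Leave the key standing in the screw; turn the screw only with the key, and do not disturb the pots and the wood block nearby.

Things in the scene. Friction and masses are not known exactly. Their poses are not given: they have to be found in the camera images.
- hex_key: Loose L-shaped hex key of bright steel, 17 mm across flats, 20 mm over corners, about 0.38 kg. Long arm 170 mm, short arm 70 mm, each from its free tip to where the arms' centre lines cross (bend radius 20 mm). Starts standing in the key block, long arm down. Origin: end face of the long arm; z runs up the long arm to the bend; x is the way the short arm points.
- key_grip (a point): Point to grip, on the key's long arm's centre line, 35 mm from the crossing of the centre lines, 135 mm from the long tip. Axes as hex_key; flats to pinch (17 mm) face +y and -y. The hex has corners toward +x and -x on the long arm, and toward +z and -z on the short arm.
- key_short_tip (a point): Centre of the end face of the key's short arm, 70 mm along x and 35 mm along z from key_grip; same axes.
- key_long_tip (a point): Centre of the end face of the key's long arm, 135 mm along -z from key_grip; same axes. It stands 43 mm deep in the key block at the start.
- key_block: Fixed black block 60 x 110 x 55 mm high with three slots from above; the key stands loosely in the middle one (slot 43 mm deep). Origin: centre of its underside; z up; x is the way the key's short arm points at the start.
- clamp: Fixed strap clamp: dark base plate 110 x 190 x 10 mm, blue strap 42 mm wide along its y (top 45 mm high), wood offcut under the strap's +y end, white round dial plate (92 mm across, top 48 mm high) round the cap screw in the middle. Origin: underside, straight below the screw; z up; the red mark lies toward -x.
- cap_screw: The clamp's dark cap screw, upright, head 31 mm across, head top 72 mm above the bench. It turns with its orange pointer, which points along this body's -x and rests just above the dial. Origin on the screw's axis, 50 mm above the bench. The hex socket has corners toward its +x and -x and every 60 degrees.
- socket_mouth (a point): Centre of the socket's mouth, level with the top of the screw's head; axes as cap_screw. The socket is 17.7 mm across flats and 20.5 mm deep; its top 4 mm widen to 21 mm across flats as a lead-in.
- red_mark (a point): The red mark on the white dial, 38 mm from the screw's axis, 48 mm above the bench.
- screw (a joint): Screw angle: 0 with the orange pointer on the red mark, negative before it, growing clockwise seen from above; starts between -1.6 and -1.0. Stiff (about 0.6 N m all the way: some 5 N at 120 mm out on the long arm), stays where it is left, no stop at the mark. The key has up to 9 degrees of play and give in the socket either way.
- white_pot: Bystander: small white lidded pot, 44 mm across, 38 mm high, loose. Origin: centre of its underside.
- gray_pot: Bystander: gray pot with a clear lid, 54 mm across, 42 mm high, loose. Origin: centre of its underside.
- wood_block: Bystander: wooden block 46 x 72 x 46 mm, loose. Origin: centre of its underside.

How it is judged:
On the way, in this order (a step that is already met when the one before it is completed fails the run):
1. the key is out of its block (height (world z) of key_long_tip above 0.07 m), for 0.1 s.
2. the key's short arm stands at least 14 mm deep in the socket, the screw not yet turned past 0.5 rad short of the mark (horizontal distance between key_short_tip and socket_mouth below 0.004 m and z of key_short_tip in the frame of socket_mouth below -0.014 m and angle between key_short_tip's own x axis and vertical above 2.84 rad and value of joint screw below -0.5 rad), for 0.2 s.
At the end, for the whole second after the job is handed in: The pointer is within 0.17 rad (10 degrees) of the red mark, and the key stands at rest in the screw on its short arm: tip at least 14 mm below the socket's mouth, within 4 mm of its centre, short arm within 0.3 rad of vertical (value of joint screw between -0.17 and 0.17 rad and horizontal distance between key_short_tip and socket_mouth below 0.004 m and z of key_short_tip in the frame of socket_mouth below -0.014 m and angle between key_short_tip's own x axis and vertical above 2.84 rad and linear speed of hex_key below 0.02 m/s); the robot touches nothing.
It fails at once if the screw is touched with the robot itself (contact force between any of the fingers, the arm and cap_screw above 3 N).
It fails at once if the white pot is moved more than 30 mm or tipped (distance of white_pot from where it was at the start of the episode above 0.03 m or angle between white_pot's own z axis and vertical above 0.5 rad).
It fails at once if the gray pot is moved more than 30 mm or tipped (distance of gray_pot from where it was at the start of the episode above 0.03 m or angle between gray_pot's own z axis and vertical above 0.5 rad).
It fails at once if the wood block is moved more than 30 mm or tipped (distance of wood_block from where it was at the start of the episode above 0.03 m or angle between wood_block's own z axis and vertical above 0.5 rad).
It also fails if it takes over 64 s, if anything falls off the work surface, if the arm or the gripper's body presses on something with over 40 N, if the wrist force passes 120 N, or if a joint passes its speed limit or range.

ROBOT

A 6-joint arm with a two-finger parallel gripper is mounted at the origin on a cart in front of the work surface, level with it; the furniture and walls round the work are solid. World frame = base frame: x ahead of the robot, y to its left, z up, the work surface at z = 0. Lengths are in m, angles in rad, forces in N, time in s.
With the tool pointing down it reaches from about 0.325 to 0.775 m from the base axis. Payload 5.5 kg.
Tool frame: the origin (TCP) lies at the very end of the fingers, on their centre line; the grasp point (between the pads) lies 19 mm behind it; y points along the fingers, x is the direction in which the jaws open and shut, and the axes are right-handed (so a half turn about y gives the same grasp; the last joint's range is limited). The gripper opens to 85 mm and grips with 20 to 120 N. Pads are 22 mm wide; open, the fingers measure 114 mm over their backs; the gripper's body (76 mm by 85 mm) begins 54 mm behind the grasp point. The pads swing forward as they close: fully open they stand 13 mm farther back than shut.
Start: joints at [1.051, 0.091, 1.231, -0, 1.82, -0.057], TCP at [0.268, 0.537, 0.231] pointing down, gripper open.
Joint ranges: [-2.87, 2.87], [-0.86, 2.18], [0.17, 2.46], [-1.51, 4.65], [0.06, 2.69], [-2.65, 2.65]. Speed limits (rad/s): [2.57, 2.57, 3.01, 3.14, 3.14, 3.14].

INTERFACE

Orientations are given as a unit quaternion [x, y, z, w].
In Python, from plant import env, eyes, order gives the robot as it stands.
- The arm moves only by the tool step_arm, never from a script. Its argument "motion" is a list of rows, each a list of 4 numbers: the shift along the tool's x, y, z in cm, then the turn about the tool's y in degrees. In form: [[tx, ty, tz, spin], ...]. A call has exactly 10 rows; each row is the pose to reach, as a shift and turn from the pose commanded when the call began, along the tool's axes at that moment; what a row does not reach only later rows make up. A row lasts 1/10 s, in which the tool goes at most 50 mm and 8.59 degrees, less where a joint would pass 70% of its speed; a pose out of reach is approached as far as the arm can. A call with a gripper value outside its range is refused whole. "jaw" is the finger opening in cm, from 0 to 8.54, set as the call begins (left out, the last holds). The fingers move at their own pace and stop on an object; the grip force is fixed at half the most. Time passes only in rows, so rows that repeat a pose let the fingers close, or fill a call up. It gives the time, the measured TCP pose, the force and the opening at its end, in the units of the state.
- env.observe(): the state, without advancing time (a new reading comes with each control period).
- eyes.capture(name): name is "side" or "top" or "wrist"; returns the picture (400x640x3 uint8, red, green, blue); there is no depth.
- eyes.calibration(name): a dict with "vfov" (degrees; the focal length in pixels is half the picture's height over the tangent of half this angle, whatever the lens; pixels are square), "cx", "cy" (the principal point, pixels), "k1" (the pictures are not rectified: a ray, as slopes to the right and down, at radius r is drawn at 1 + k1 r^2 times it, then the intrinsics apply), "position" and "orientation" of the camera in the world. Camera axes: x right, y down, z forward; pixel columns grow to the right and rows downward; lengths in m; the calibration is good to about 2 mm. A picture is of the moment at which its call begins: read the wrist's pose just before it. calibration takes no time and is no camera call; for the wrist camera it gives the pose at the moment of the call.
- order.hand_in(): hands the job in, once; it reports no verdict.
The state is a dict: "clock": time; "joint_positions": joint angles; "joint_vel": joint speeds; "effort": joint torques, N m; "tcp_pos": TCP position; "ee_rot": TCP orientation; "wrist_force": force on the tool from outside, world axes, zero at the start; "torque": the same for the moment, N m; "grip_width": opening from 0.0 (shut) to 1.0 (fully open).
Only numpy, scipy, OpenCV 4.12 (cv2) and the standard library are available. Lean on these libraries where they do the work, as an engineer would, in place of code of your own. Each camera call takes 0.05 s, during which the arm holds its last target.

## Working session

There is one attempt and no reset: what is moved stays moved. The work goes in short steps, Python scripts to look and compute and a tool call to move; the robot and the scene stay as the last step left them, time stands still between calls to the robot, and variables do not carry over. Pictures are saved under pics/ and viewed, and the job is handed in when it is done.

Besides the shell and the picture viewer there is one more tool, called in YAML: its name, and indented under it one key for each argument. step_arm: Moves the arm, as the interface text tells. Its arguments: {"type":"object","properties":{"motion":{"type":"array"},"jaw":{"type":"number"}},"required":["motion"]}

```bash
mkdir -p pics; ls
python3 - <<'E'
from plant import env,eyes,order
import cv2
print(env.observe())
for n in ("side","top","wrist"):
    print(n,eyes.calibration(n))
    cv2.imwrite(f"pics/{n}0.png",eyes.capture(n)[:,:,::-1])
E
```

```text
pics
{'clock': 0.0, 'joint_positions': array([ 1.05133794e+00,  9.18842373e-02,  1.23187207e+00, -2.33162877e-06,
        1.81980798e+00, -5.67046561e-02]), 'joint_vel': array([-0.0010481 ,  0.00130393,  0.00075133, -0.0006889 ,  0.00081375,
       -0.00089926]), 'effort': array([-2.54144679e-04, -4.58721435e+01, -4.18036723e+01,  1.15108619e-04,
        1.13679955e-02,  1.21937873e-05]), 'tcp_pos': array([0.26771407, 0.5366504 , 0.23014348]), 'ee_rot': array([ 0.60166782,  0.37140422, -0.37262874, -0.6010013 ]), 'wrist_force': array([-0.48467362, -0.00944828,  0.55285947]), 'torque': array([ 0.01595153, -0.01227821,  0.03616597]), 'grip_width': 0.9996658106725506}
side {'vfov': 44.54965193852743, 'cx': 319.80333138438533, 'cy': 199.31710628557656, 'k1': 0.04927819542065013, 'position': array([ 0.2994295 , -0.96961154,  0.73705333]), 'orientation': array([ 0.884402  , -0.13891287,  0.06189079, -0.44125486])}
top {'vfov': 56.15880298483177, 'cx': 321.20682676536757, 'cy': 202.1178874351065, 'k1': -0.011047392134439133, 'position': array([ 0.40332716, -0.22050195,  0.95030533]), 'orientation': array([ 0.70909168, -0.70072101,  0.03802436, -0.06879824])}
wrist {'vfov': 63.45944928585334, 'cx': 319.66024440824924, 'cy': 204.10829632341722, 'k1': -0.01998344476346386, 'position': array([0.19249205, 0.57541289, 0.3733154 ]), 'orientation': array([0.83874972, 0.51868801, 0.08624951, 0.14150151])}
```

View pics/side0.png

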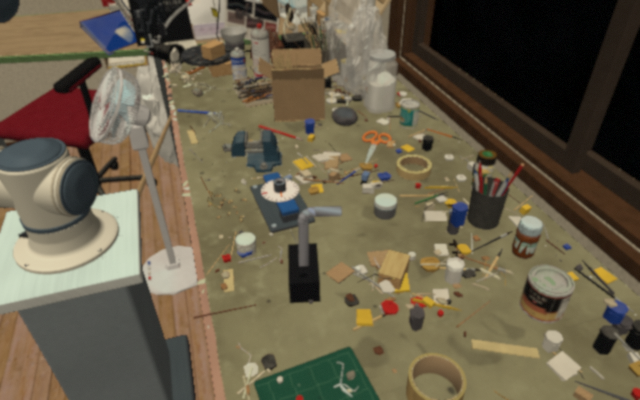

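View pics/top0.png

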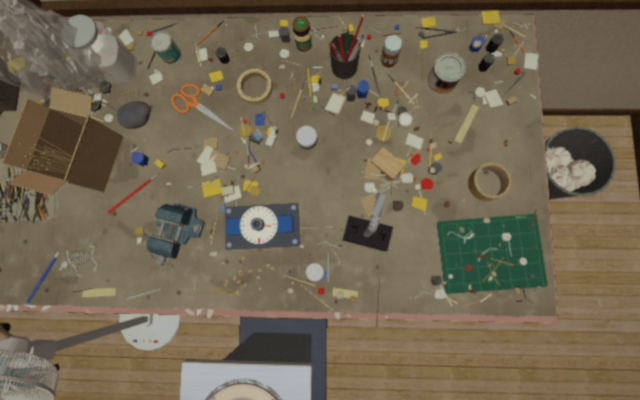

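View pics/wrist0.png

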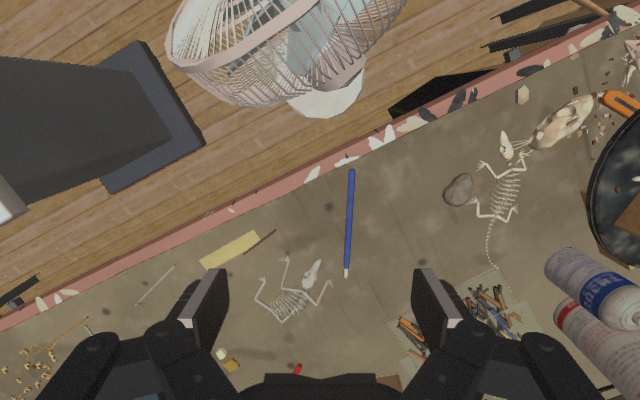

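```bash
cat > h.py <<'E'
import numpy as np,cv2
from scipy.spatial.transform import Rotation as R
from plant import env,eyes,order
def K(c):
    f=200/np.tan(np.radians(c['vfov']/2)); return f
def ray(c,u,v):
    f=K(c);d=np.array([(u-c['cx'])/f,(v-c['cy'])/f]);s=d.copy()
    for _ in range(20): s=d/(1+c['k1']*(s@s))
    w=R.from_quat(c['orientation']).apply([s[0],s[1],1.]);return np.array(c['position']),w/np.linalg.norm(w)
def atz(c,u,v,z):
    p,d=ray(c,u,v);return p+d*(z-p[2])/d[2]
def proj(c,P):
    f=K(c);q=R.from_quat(c['orientation']).inv().apply(np.atleast_2d(P)-c['position'])
    s=q[:,:2]/q[:,2:];r=(s**2).sum(1,keepdims=True);s=s*(1+c['k1']*r)
    return s*f+[c['cx'],c['cy']]
def tri(obs):
    A=0;b=0
    L=[ray(c,u,v) for c,u,v in obs]
    for p,d in L:
        M=np.eye(3)-np.outer(d,d);A=A+M;b=b+M@p
    X=np.linalg.solve(A,b)
    return X,[np.linalg.norm((np.eye(3)-np.outer(d,d))@(X-p)) for p,d in L]
def crop(img,x0,y0,x1,y1,k,name):
    cv2.imwrite(name,cv2.resize(img[y0:y1,x0:x1],None,fx=k,fy=k,interpolation=cv2.INTER_CUBIC))
E
python3 - <<'E'
from h import *
t=cv2.imread('pics/top0.png');s=cv2.imread('pics/side0.png')
crop(t,210,115,410,265,4,'pics/t1.png');crop(s,220,160,420,310,4,'pics/s1.png')
c=eyes.calibration('top')
for n,u,v,z in [('clamp',259,225,.07),('kb',368,232,.055),('gray',306,137,.042),('white',315,272,.038),('wood',388,163,.046)]:print(n,atz(c,u,v,z))
o=env.observe();print(R.from_quat(o['ee_rot']).as_matrix())
E
```

```text
clamp [ 0.48113071 -0.03410507  0.07      ]
kb [ 0.46872912 -0.29277012  0.055     ]
gray [ 0.70760303 -0.13882847  0.042     ]
white [ 0.37254879 -0.16726126  0.038     ]
wood [ 0.63989201 -0.34320468  0.046     ]
[[ 4.46447232e-01 -7.23105923e-04 -8.94809670e-01]
 [ 8.94808698e-01 -1.32013648e-03  4.46447814e-01]
 [-1.50409994e-03 -9.99998867e-01  5.76701934e-05]]
```

View pics/t1.png

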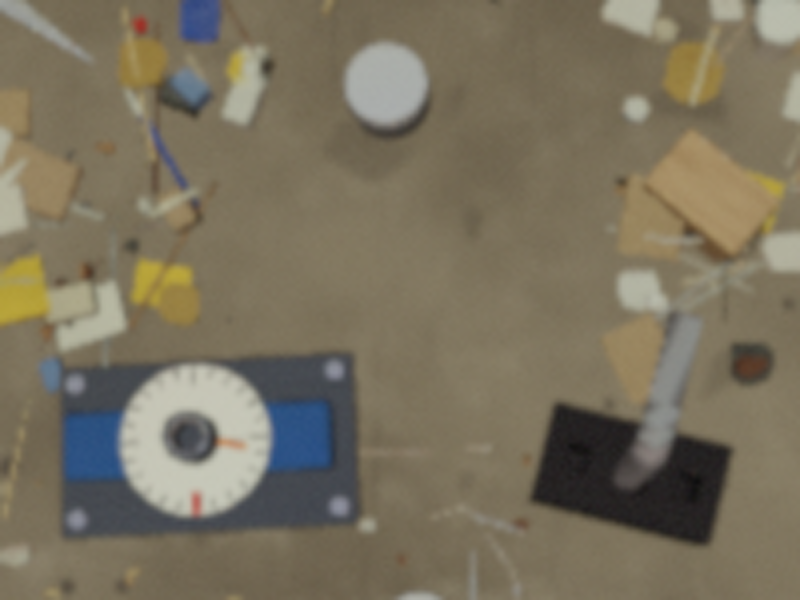

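View pics/s1.png

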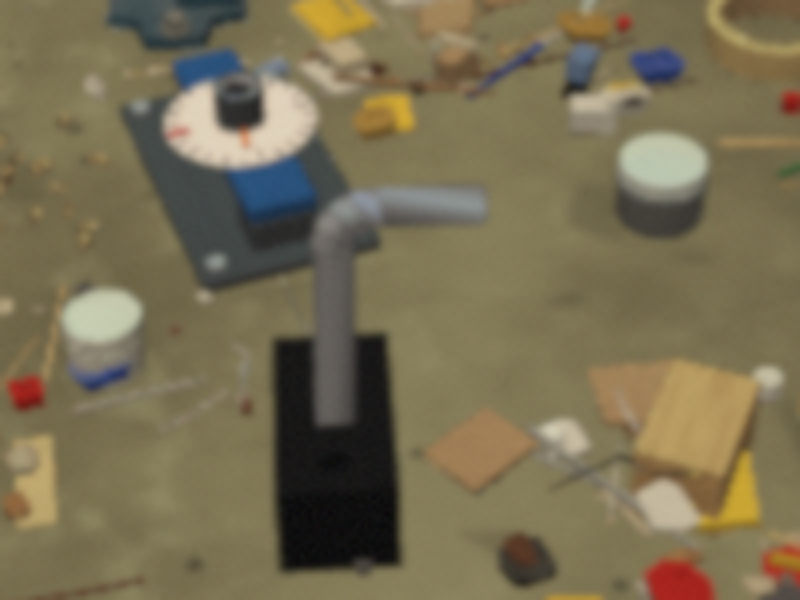

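Run:
```python
from h import *
ct=eyes.calibration('top');cs=eyes.calibration('side')
T=lambda x,y:(ct,210+x/4,115+y/4)
S=lambda x,y:(cs,220+x/4,160+y/4)
for n,a,b in [('head',(190,435),(240,86)),('red',(196,503),(178,132)),('ptr tip',(244,444),(247,146)),
 ('shorttip',(688,316),(485,204)),('B++',(558,403),(385,336)),('B+-',(732,447),(398,488)),('B--',(708,544),(282,494)),('B-+',(532,500),(275,340)),
 ('gray',(387,83),(663,160)),('slot r',(692,488),(335,460))]:
    X,e=tri([T(*a),S(*b)]);print(n,X.round(4),np.round(e,4))
```

```text
head [ 0.4852 -0.0311  0.0724] [0.0014 0.0014]
red [ 0.446  -0.0311  0.0477] [0.0011 0.0011]
ptr tip [ 0.4817 -0.0592  0.0487] [0.0008 0.0008]
shorttip [ 0.5393 -0.3119  0.181 ] [0.0007 0.0007]
B++ [ 0.5082 -0.2489  0.0542] [0.001 0.001]
B+- [ 0.4829 -0.3523  0.054 ] [0.0009 0.0009]
B-- [ 0.4276 -0.3379  0.0534] [0.0031 0.0031]
B-+ [ 0.4517 -0.234   0.0544] [0.0027 0.0027]
gray [ 0.7122 -0.1408  0.0415] [0.0011 0.0011]
slot r [ 0.4585 -0.3281  0.0569] [0.0013 0.0013]
```

```bash
cat >> h.py <<'E'
def rel(p,hdg,o=None):
    o=o or env.observe();M=R.from_quat(o['ee_rot']).as_matrix()
    h=np.degrees(np.arctan2(M[1,0],M[0,0]))
    d=M.T@(np.array(p)-o['tcp_pos'])*100
    s=-((hdg-h+180)%360-180)
    print('t',round(o['clock'],2),'tcp',o['tcp_pos'].round(4),'h',h.round(2),'grip',round(o['grip_width'],3),'F',o['wrist_force'].round(1),'rel',d.round(2),'spin',s.round(1))
E
python3 - <<'E'
from h import *
rel((.4676,-.2933,.27),76.3)
E
```

```text
t 0.15 tcp [0.2678 0.5367 0.2304] h 63.48 grip 0.999 F [-0.   0.   0.5] rel [-65.35  -3.87 -54.94] spin -12.8
```

step_arm:
  motion:
    - [-3.3,-1.3,-2.7,-1]
    - [-6.6,-2.6,-5.5,-2]
    - [-10,-4,-8.4,-3]
    - [-13.5,-4,-11.3,-4]
    - [-17,-4,-14.3,-5]
    - [-20.5,-4,-17.2,-6]
    - [-24,-4,-20.2,-7]
    - [-27.5,-4,-23.1,-8]
    - [-31,-4,-26.1,-9]
    - [-34.5,-4,-29,-10]

```text
clock: 1.15
tcp_pos: [0.3732, 0.0969, 0.2712]
ee_rot: [0.566, 0.423, -0.423, -0.566]
wrist_force: [1.2, -0.1, 0.2]
grip_width: 0.999
```

Run:
```python
from h import *
rel((.4676,-.2933,.27),76.3)
```

```text
t 1.15 tcp [0.3732 0.0969 0.2712] h 73.54 grip 0.999 F [ 1.2 -0.1  0.2] rel [-34.75   0.12 -20.1 ] spin -2.8
```

step_arm:
  motion:
    - [-3.5,0,-2,-0.3]
    - [-7,0,-4,-0.6]
    - [-10.5,0,-6,-0.9]
    - [-14,0,-8,-1.2]
    - [-17.5,0,-10,-1.5]
    - [-21,0,-12,-1.8]
    - [-24.5,0,-14,-2.1]
    - [-28,0,-16,-2.4]
    - [-31.5,0,-18,-2.8]
    - [-34.7,0.1,-20.1,-2.8]

```text
clock: 2.15
tcp_pos: [0.4673, -0.293, 0.2701]
ee_rot: [-0.556, -0.437, 0.437, 0.556]
wrist_force: [0.3, 0.8, 0.0]
grip_width: 1.009
```

Run:
```python
from h import *
rel((.4676,-.2933,.27),76.3)
import pickle
pickle.dump(eyes.calibration('wrist'),open('w1.pkl','wb'))
i=eyes.capture('wrist')[:,:,::-1];cv2.imwrite('pics/w1.png',i)
print(eyes.calibration('wrist'))
```

```text
t 2.15 tcp [ 0.4673 -0.293   0.2701] h 76.26 grip 1.009 F [0.3 0.8 0. ] rel [-0.02  0.01 -0.03] spin -0.0
{'vfov': 63.45944928585334, 'cx': 319.66024440824924, 'cy': 204.10829632341722, 'k1': -0.01998344476346386, 'position': array([ 0.38639822, -0.27611291,  0.41063287]), 'orientation': array([0.7770779 , 0.60752411, 0.10052075, 0.13023045])}
```

View pics/w1.png

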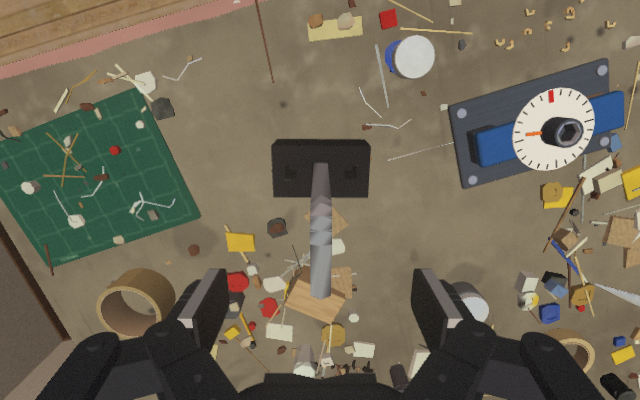

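Run:
```python
from h import *
i=cv2.imread('pics/w1.png');crop(i,250,130,390,310,4,'pics/w1k.png');crop(i,500,80,610,180,6,'pics/w1s.png')
```

```text
(no output)
```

View pics/w1k.png

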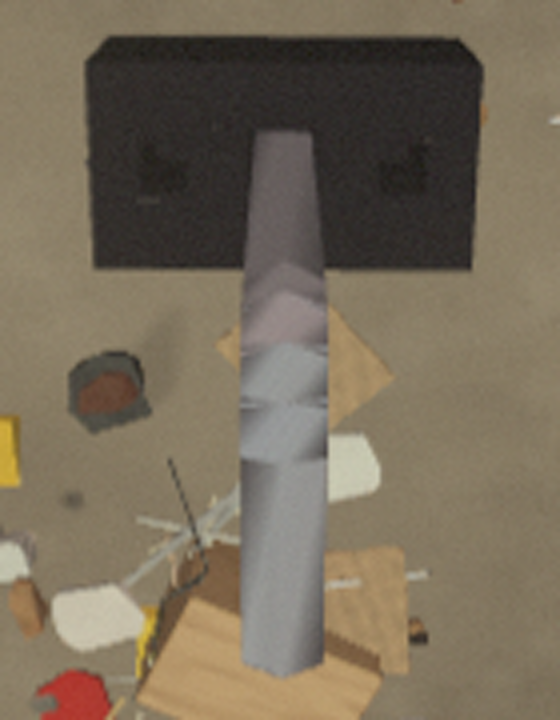

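View pics/w1s.png

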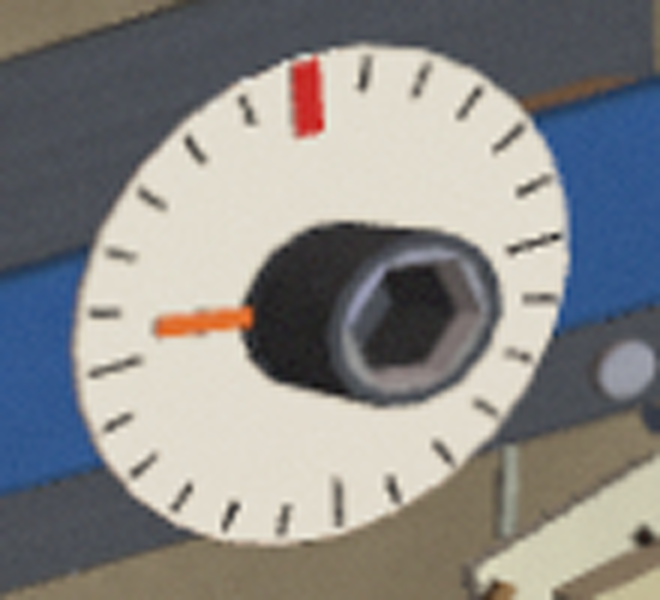

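Run:
```python
from h import *
import pickle
c=pickle.load(open('w1.pkl','rb'));ct=eyes.calibration('top');cs=eyes.calibration('side')
k=lambda x,y:(c,250+x/4,130+y/4); s=lambda x,y:(c,500+x/6,80+y/6)
T=lambda x,y:(ct,210+x/4,115+y/4);S=lambda x,y:(cs,220+x/4,160+y/4)
B=[atz(*k(*p),.055) for p in [(88,63),(483,66),(470,268),(95,268)]]
print(np.round(B,4),np.mean(B,0).round(4))
for a,b in[(0,3),(1,2)]:
    d=B[b]-B[a];print(np.degrees(np.arctan2(d[1],d[0])),np.linalg.norm(d))
d=B[1]-B[0];print(np.degrees(np.arctan2(d[1],d[0]))-90,np.linalg.norm(d))
for n,z in [('tip',.182)]:
    a=atz(*k(284,665),z);b=atz(*k(284,440),z+.01);print(a,b,np.degrees(np.arctan2(a[1]-b[1],a[0]-b[0])))
print('short tri',tri([k(284,655),T(688,316),S(485,204)]))
print('base of long',atz(*k(284,131),.055))
# dial
h=tri([s(417,318),T(190,435),S(240,86)]);print('mouth',h, atz(*s(417,318),.072))
r=atz(*s(307,98),.048);p=atz(*s(155,327),.0495);q=atz(*s(250,317),.0495)
print('red',r,'ptr',p,q,np.degrees(np.arctan2(*(p-q)[1::-1])))
H=atz(*s(417,318),.072)
for v in(r,p):print(np.degrees(np.arctan2(*(v-H)[1::-1])),np.linalg.norm((v-H)[:2]))
# hex corners
for u in [(357,335),(392,262),(460,262),(480,300),(440,365),(372,372)]:
    v=atz(*s(*u),.072)-H;print(np.degrees(np.arctan2(v[1],v[0])).round(1),np.linalg.norm(v[:2]).round(4))
```

```text
[[ 0.427  -0.3366  0.055 ]
 [ 0.4538 -0.2309  0.055 ]
 [ 0.5105 -0.2456  0.055 ]
 [ 0.4845 -0.3515  0.055 ]] [ 0.4689 -0.2911  0.055 ]
-14.545855676971032 0.05941798755412047
-14.560463334661558 0.058590534374001656
-14.212983902444108 0.10905124238752155
[ 0.54290877 -0.30964375  0.182     ] [ 0.48772552 -0.29622413  0.192     ] -13.668039543614299
short tri (array([ 0.53998131, -0.31070602,  0.18071941]), [np.float64(0.0019178833216922), np.float64(0.0017735124231754178), np.float64(0.0006407274335868647)])
base of long [ 0.45838504 -0.28855733  0.055     ]
mouth (array([ 0.48515682, -0.03026269,  0.07327411]), [np.float64(0.0020893622784750507), np.float64(0.0015974813567807685), np.float64(0.001968668695447303)]) [ 0.48577175 -0.02677654  0.072     ]
red [ 0.44783006 -0.0293119   0.048     ] ptr [ 0.48252844 -0.059017    0.0495    ] [ 0.48483494 -0.0414773   0.0495    ] -97.4915182884064
-176.17703565189228 0.03802630731955884
-95.74448769100607 0.03240317664252894
-87.1 0.0105
-158.3 0.0117
137.5 0.011
93.0 0.011
23.5 0.0102
-45.3 0.0111
```

Run:
```python
from h import *
rel((.4695,-.292,.129),75.8)
```

```text
t 2.2 tcp [ 0.4678 -0.2974  0.2673] h 76.06 grip 1.001 F [-5.1  0.4 -1.5] rel [ 0.59 13.83 -0.07] spin 0.3
```

step_arm:
  motion:
    - [0,1,0,0.3]
    - [0,2,0,0.3]
    - [0,3,0,0.3]
    - [0,4,0,0.3]
    - [0,5,0,0.3]
    - [0,5.5,0,0.3]
    - [0,6,0,0.3]
    - [0,6,0,0.3]
    - [0,6,0,0.3]
    - [0,6,0,0.3]

```text
clock: 3.2
tcp_pos: [0.4676, -0.2913, 0.2109]
ee_rot: [0.558, 0.435, -0.435, -0.557]
wrist_force: [0.4, 0.1, 0.1]
grip_width: 1.0
```

Run:
```python
from h import *
rel((.4695,-.292,.129),75.8)
import pickle
pickle.dump(eyes.calibration('wrist'),open('w2.pkl','wb'))
i=eyes.capture('wrist')[:,:,::-1];cv2.imwrite('pics/w2.png',i)
rel((.4695,-.292,.129),75.8)
```

```text
t 3.2 tcp [ 0.4676 -0.2913  0.2109] h 75.98 grip 1.0 F [0.4 0.1 0.1] rel [-0.02  8.19 -0.2 ] spin 0.2
t 3.25 tcp [ 0.4676 -0.2913  0.2109] h 75.98 grip 0.998 F [ 0.4  0.6 -0.7] rel [-0.02  8.19 -0.19] spin 0.2
```

View pics/w2.png

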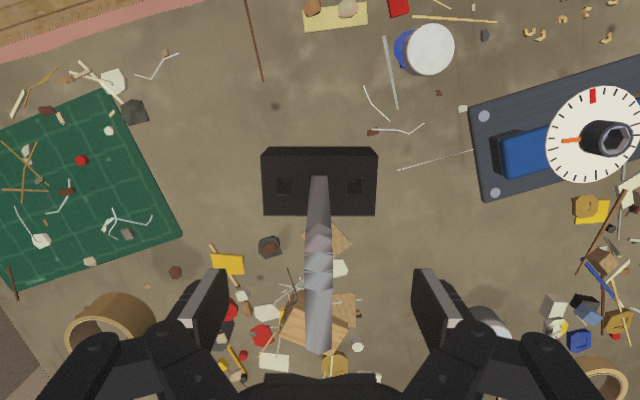

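step_arm:
  motion:
    - [0,1.5,-0.1,0.2]
    - [0,3,-0.2,0.2]
    - [0,4.5,-0.2,0.2]
    - [0,6,-0.2,0.2]
    - [0,7.2,-0.2,0.2]
    - [0,8.0,-0.2,0.2]
    - [0,8.2,-0.2,0.2]
    - [0,8.2,-0.2,0.2]
    - [0,8.2,-0.2,0.2]
    - [0,8.2,-0.2,0.2]

```text
clock: 4.25
tcp_pos: [0.4697, -0.2919, 0.1293]
ee_rot: [0.559, 0.434, -0.434, -0.557]
wrist_force: [-0.1, -0.6, -0.4]
grip_width: 0.997
```

step_arm:
  motion:
    - [0,0,0,0]
    - [0,0,0,0]
    - [0,0,0,0]
    - [0,0,0,0]
    - [0,0,0,0]
    - [0,0,0,0]
    - [0,0,0,0]
    - [0,0,0,0]
    - [0,0,0,0]
    - [0,0,0,0]
  jaw: 1.0

```text
clock: 5.25
tcp_pos: [0.4694, -0.2917, 0.1284]
ee_rot: [0.558, 0.434, -0.434, -0.558]
wrist_force: [0.0, 0.1, 0.8]
grip_width: 0.196
```

Run:
```python
from h import *
rel((.4695,-.292,.129),75.8)
for n in('wrist','side'):
    cv2.imwrite(f'pics/{n}3.png',eyes.capture(n)[:,:,::-1])
```

```text
t 5.25 tcp [ 0.4694 -0.2917  0.1284] h 75.78 grip 0.196 F [0.  0.1 0.8] rel [-0.03 -0.06 -0.02] spin -0.0
```

View pics/wrist3.png

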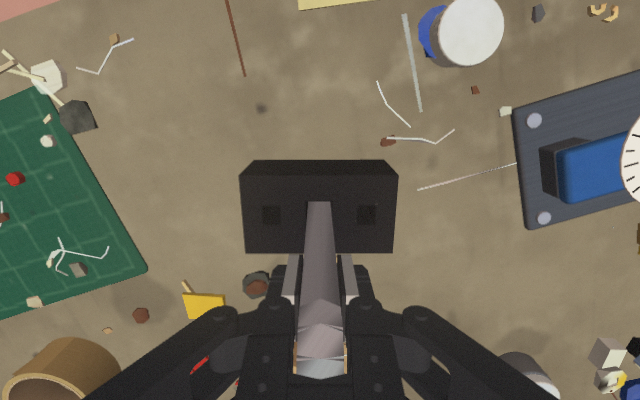

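View pics/side3.png

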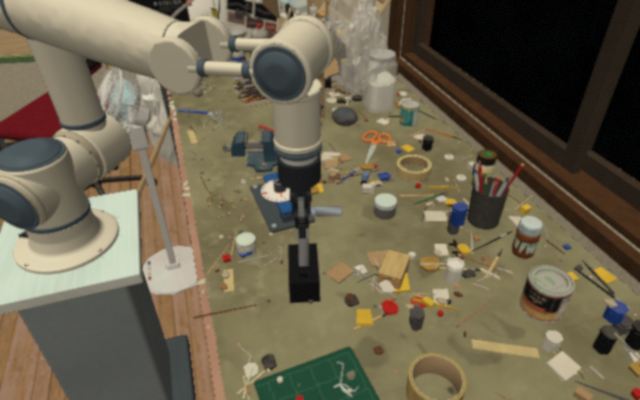

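Run:
```python
from h import *
ct=eyes.calibration('top')
W=[atz(ct,210+x/4,115+y/4,.046)[:2] for x,y in [(693,130),(780,195),(738,257),(648,185)]]
print(np.round(W,4))
a=np.radians(-14.4);ex=np.array([np.cos(a),np.sin(a)]);ey=np.array([-ex[1],ex[0]])
print([( np.round([(w-[.469,-.292])@ex,(w-[.469,-.292])@ey],3)) for w in W])
print([atz(ct,210+x/4,115+y/4,.0)[:2] for x,y in [(62,538),(355,528),(352,353)]])
```

```text
[[ 0.6794 -0.332 ]
 [ 0.6382 -0.3847]
 [ 0.5991 -0.3585]
 [ 0.6442 -0.304 ]]
[array([0.214, 0.014]), array([ 0.187, -0.048]), array([ 0.143, -0.032]), array([0.173, 0.032])]
[array([0.42378299, 0.06430724]), array([ 0.4327591 , -0.12282152]), array([ 0.54452566, -0.11819111])]
```

step_arm:
  motion:
    - [0,-1.0,0,0]
    - [0,-2.5,0,0]
    - [0,-4,0,0]
    - [0,-5.5,0,0]
    - [0,-6.8,0,0]
    - [0,-7.5,0,0]
    - [0.5,-7.5,1.2,0]
    - [1.2,-7.5,3,0]
    - [2,-7.5,4.8,0]
    - [2,-7.5,5.6,0]

```text
clock: 6.35
tcp_pos: [0.4192, -0.2576, 0.2037]
ee_rot: [-0.558, -0.435, 0.434, 0.558]
wrist_force: [0.1, -1.1, -3.6]
grip_width: 0.193
```

step_arm:
  motion:
    - [0,0,0,0]
    - [0,0,0,0]
    - [0,0,0,0]
    - [0,0.8,0,0]
    - [0,2,0,0]
    - [0,3.5,0,0]
    - [0,5,0,0]
    - [0,6.2,0,0]
    - [0,6.7,0,0]
    - [0,6.7,0,0]

```text
clock: 7.35
tcp_pos: [0.4195, -0.2581, 0.1349]
ee_rot: [-0.557, -0.434, 0.434, 0.559]
wrist_force: [-0.1, -0.2, -3.3]
grip_width: 0.194
```

Run:
```python
from h import *
rel((.4695,-.292,.129),75.8)
for n in('wrist','side'):
    cv2.imwrite(f'pics/{n}4.png',eyes.capture(n)[:,:,::-1])
crop(cv2.imread('pics/side4.png'),220,130,420,310,3,'pics/s4.png')
```

```text
t 7.35 tcp [ 0.4195 -0.2581  0.1349] h 75.78 grip 0.194 F [-0.1 -0.2 -3.3] rel [-2.06  0.58 -5.68] spin -0.0
```

View pics/wrist4.png

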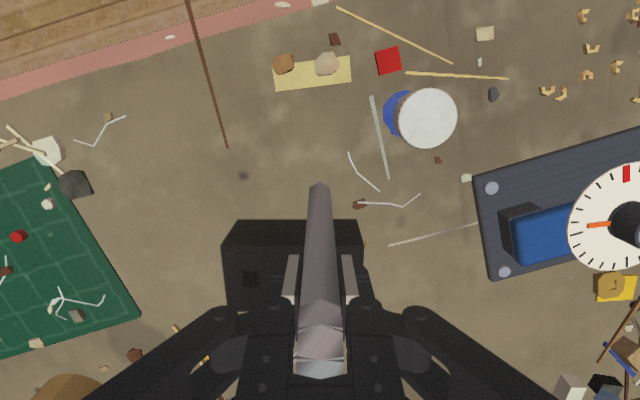

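View pics/s4.png

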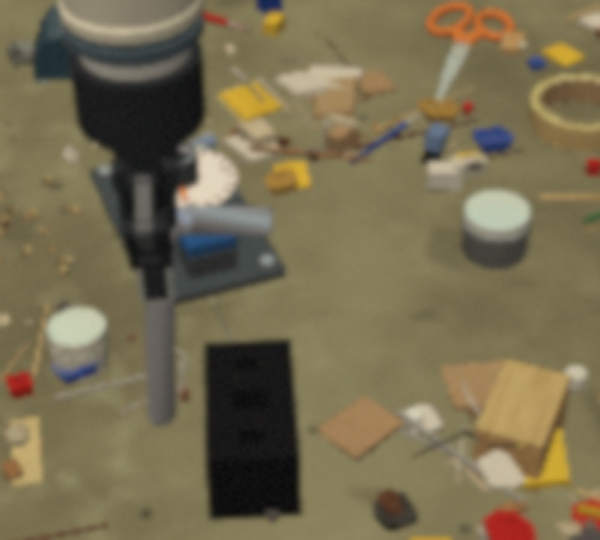

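step_arm:
  motion:
    - [0,-0.5,-0.9,0]
    - [0,-0.5,-1.6,0]
    - [0,-0.5,-2.5,0]
    - [0,-0.5,-3.4,0]
    - [0,-0.4,-4.3,0]
    - [0,-0.2,-5.2,0]
    - [0,0.1,-6.1,0]
    - [0,0.4,-6.9,0]
    - [0,0.8,-7.7,0]
    - [0,1.3,-8.5,0]

```text
clock: 8.45
tcp_pos: [0.5032, -0.2796, 0.1233]
ee_rot: [0.558, 0.434, -0.434, -0.558]
wrist_force: [-2.4, -0.7, 1.5]
grip_width: 0.194
```

Run:
```python
from h import *
rel((.4695,-.292,.129),75.8)
for n in('wrist','side'):
    cv2.imwrite(f'pics/{n}5.png',eyes.capture(n)[:,:,::-1])
crop(cv2.imread('pics/side5.png'),220,130,420,310,3,'pics/s5.png')
```

```text
t 8.45 tcp [ 0.5032 -0.2796  0.1233] h 75.78 grip 0.194 F [-2.4 -0.7  1.5] rel [-2.03 -0.57  2.96] spin -0.0
```

View pics/s5.png

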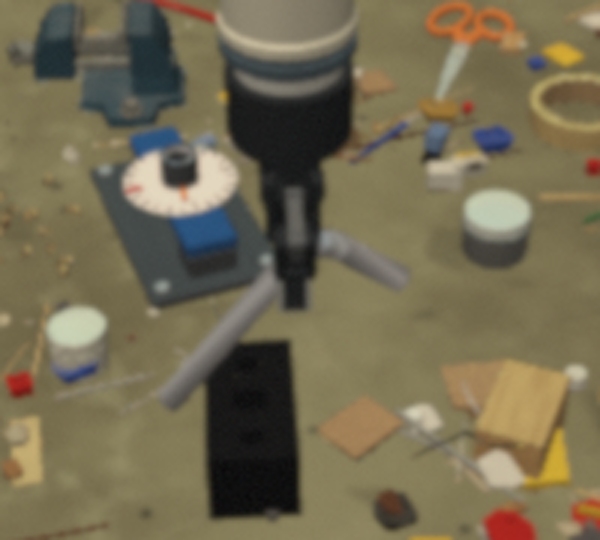

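View pics/wrist5.png

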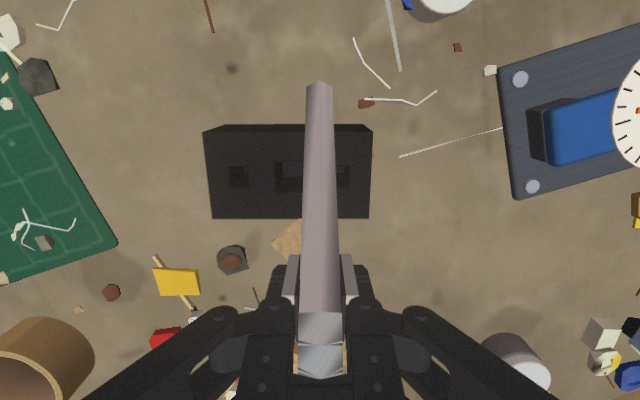

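step_arm:
  motion:
    - [0,0.55,-0.7,0]
    - [0,1.15,-1.4,0]
    - [0,1.8,-2.0,0]
    - [0,2.5,-2.6,0]
    - [0,3.3,-3.1,0]
    - [0,4.1,-3.5,0]
    - [0,4.9,-3.9,0]
    - [0,5.8,-4.15,0]
    - [0,6.5,-4.3,0]
    - [0,6.8,-4.4,0]

```text
clock: 9.55
tcp_pos: [0.5448, -0.2899, 0.054]
ee_rot: [-0.558, -0.434, 0.434, 0.558]
wrist_force: [0.8, 1.1, 3.4]
grip_width: 0.189
```

Run:
```python
from h import *
rel((.4695,-.292,.129),75.8)
for n in('side',):
    cv2.imwrite(f'pics/{n}6.png',eyes.capture(n)[:,:,::-1])
crop(cv2.imread('pics/side6.png'),220,150,420,300,4,'pics/s6.png')
```

```text
t 9.55 tcp [ 0.5448 -0.2899  0.054 ] h 75.78 grip 0.189 F [0.8 1.1 3.4] rel [-2.04 -7.49  7.26] spin -0.0
```

View pics/s6.png

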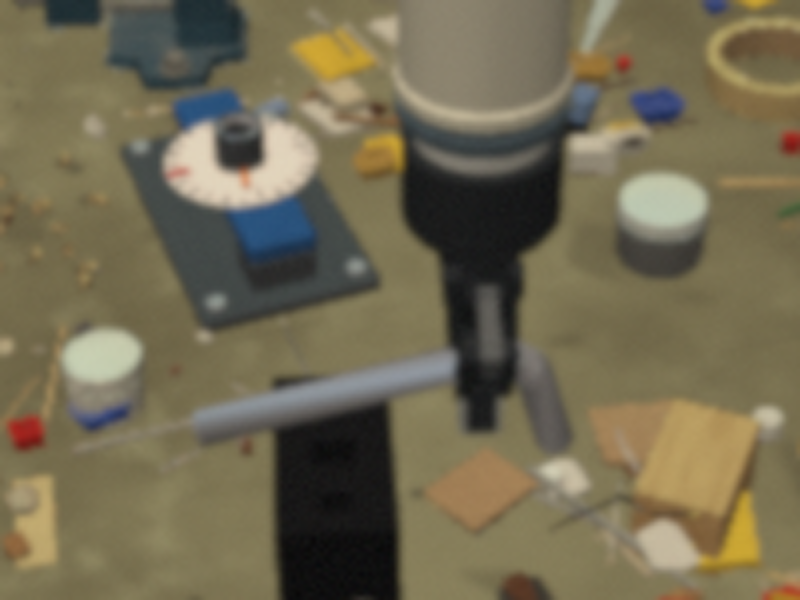

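```bash
cat >> h.py <<'E'
def onplane(c,u,v,p0,hdg):
    # intersect with the vertical plane through p0 of heading hdg; return (along, z)
    P,d=ray(c,u,v);a=np.radians(hdg);n=np.array([-np.sin(a),np.cos(a),0]);t=np.array([np.cos(a),np.sin(a),0])
    X=P+d*(((np.array(p0)-P)@n)/(d@n));return np.array([(X-p0)@t,X[2]])
E
python3 - <<'E'
from h import *
c=eyes.calibration('side');o=env.observe();g=o['tcp_pos']+[0,0,.019];h=75.78-90
f=lambda x,y:onplane(c,220+x/4,150+y/4,g,h)
L=[(203,428),(452,368)];S=[(532,355),(556,440)]
for p in [*L,*S]:print(p,f(*p).round(4))
a,b=f(*L[0]),f(*L[1]);print('long pitch',np.degrees(np.arctan2(b[1]-a[1],b[0]-a[0])))
for q in [((200,412),(440,352)),((208,442),(455,382))]:
    a,b=f(*q[0]),f(*q[1]);print('edges',np.degrees(np.arctan2(b[1]-a[1],b[0]-a[0])))
a,b=f(*S[0]),f(*S[1]);print('short from vertical',np.degrees(np.arctan2(b[0]-a[0],a[1]-b[1])))
print(g)
E
```

```text
(203, 428) [-0.1376  0.0532]
(452, 368) [-0.0122  0.0855]
(532, 355) [0.0274 0.0916]
(556, 440) [0.0414 0.0326]
long pitch 14.4473338837793
edges 15.012364255191402
edges 14.649852718487647
short from vertical 13.319464682917259
[ 0.54470785 -0.28989201  0.07288174]
```

step_arm:
  motion:
    - [0,0.2,0,0]
    - [0,0.5,0,0]
    - [0,0.6,0,0]
    - [0,0.6,0,0]
    - [0,0.6,0,0]
    - [0,0.6,0,0]
    - [0,0.6,0,0]
    - [0,0.6,0,0]
    - [0,0.6,0,0]
    - [0,0.6,0,0]
  jaw: 1.88

```text
clock: 10.6
tcp_pos: [0.545, -0.2901, 0.0493]
ee_rot: [-0.558, -0.434, 0.434, 0.558]
wrist_force: [-1.2, 0.6, -2.2]
grip_width: 0.22
```

```bash
cat > pitch.py <<'E'
from h import *
import sys
n=sys.argv[1]
rel((.4695,-.292,.129),75.8)
cv2.imwrite(f'pics/side{n}.png',eyes.capture('side')[:,:,::-1])
crop(cv2.imread(f'pics/side{n}.png'),220,150,420,300,4,f'pics/s{n}.png')
E
python3 pitch.py 7
```

```text
t 10.6 tcp [ 0.545  -0.2901  0.0493] h 75.78 grip 0.22 F [-1.2  0.6 -2.2] rel [-2.04 -7.97  7.27] spin -0.0
```

View pics/s7.png

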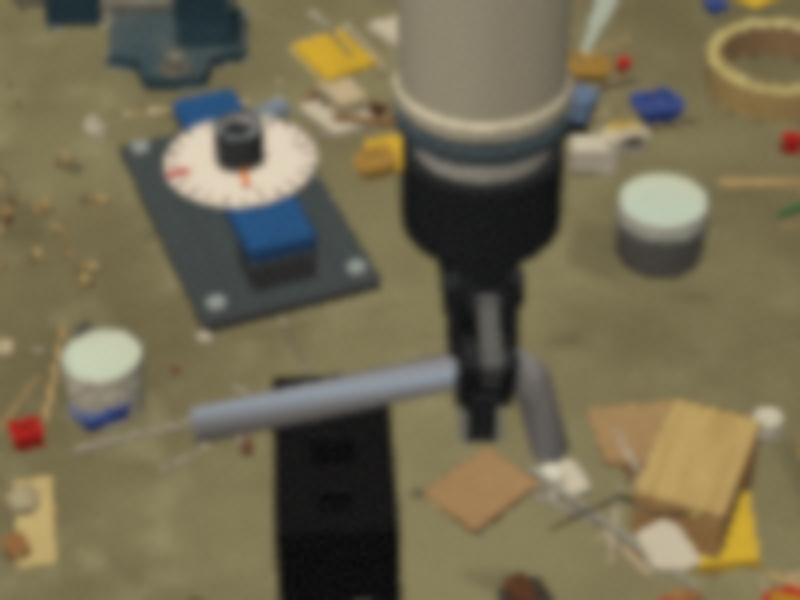

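Run:
```python
from h import *
c=eyes.calibration('side');o=env.observe();g=o['tcp_pos']+[0,0,.019];h=75.78-90
f=lambda x,y:onplane(c,220+x/4,150+y/4,g,h)
for q in [((196,407),(440,357)),((203,440),(445,390)),((196,424),(450,374)),((537,365),(556,455))]:
    a,b=f(*q[0]),f(*q[1]);print(a.round(4),b.round(4),np.degrees(np.arctan2(b[1]-a[1],b[0]-a[0])))
print(f(482,440))
for q in [((280,381),'-x+y top'),((388,390),'x')]:print(atz(c,220+q[0][0]/4,150+q[0][1]/4,.055))
```

```text
[-0.1404  0.0679] [-0.0185  0.0933] 11.780554910224849
[-0.1385  0.0451] [-0.016   0.0711] 12.012179219177069
[-0.1412  0.0563] [-0.0135  0.0817] 11.244825314174719
[0.0298 0.085 ] [0.0414 0.0221] -79.5009085040391
[0.00297371 0.03533023]
[ 0.45648357 -0.23646918  0.055     ]
[ 0.50733151 -0.26046644  0.055     ]
```

step_arm:
  motion:
    - [0,0,0,0]
    - [0,0,0,0]
    - [0,0,0,0]
    - [0,0,0,0]
    - [0,0,0,0]
    - [0,0,0,0]
    - [0,0,0,0]
    - [0,0,0,0]
    - [0,0,0,0]
    - [0,0,0,0]
  jaw: 2.1

```text
clock: 11.65
tcp_pos: [0.545, -0.2901, 0.0493]
ee_rot: [-0.558, -0.434, 0.434, 0.558]
wrist_force: [-0.4, 0.2, 0.0]
grip_width: 0.245
```

```bash
python3 pitch.py 8
python3 - <<'E'
from h import *
i=eyes.capture('wrist')[:,:,::-1];cv2.imwrite('pics/w8.png',i)
E
```

```text
t 11.65 tcp [ 0.545  -0.2901  0.0493] h 75.78 grip 0.245 F [-0.4  0.2  0. ] rel [-2.04 -7.97  7.27] spin -0.0
```

View pics/s8.png

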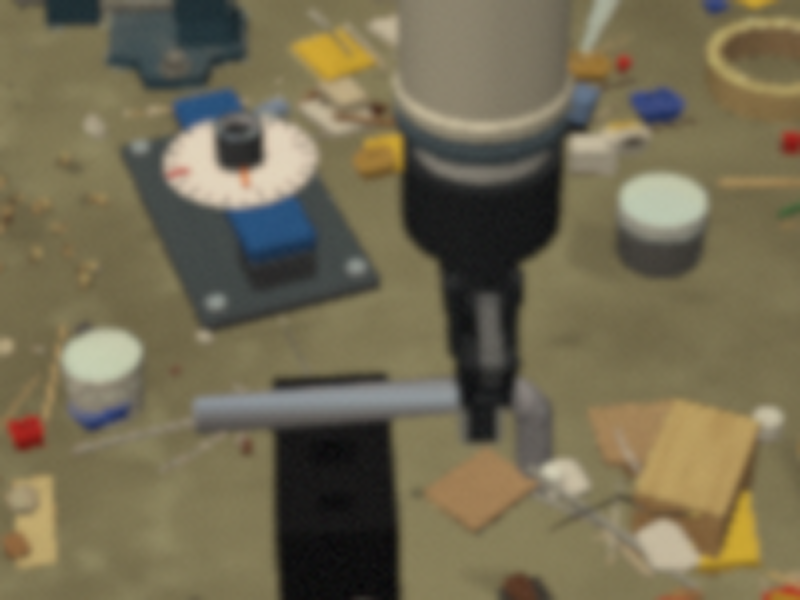

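View pics/w8.png

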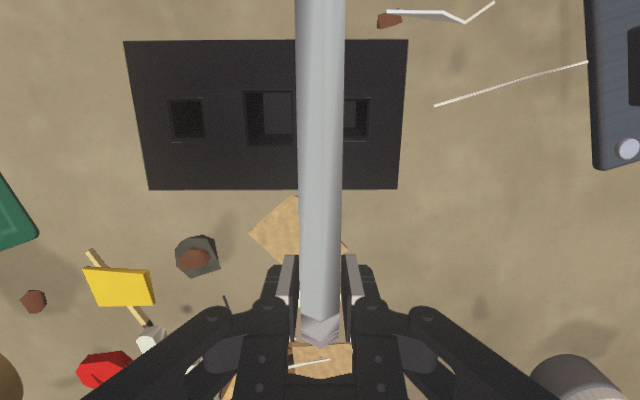

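step_arm:
  motion:
    - [0,0,0,0]
    - [0,0,0,0]
    - [0,0,0,0]
    - [0,0,0,0]
    - [0,0,0,0]
    - [0,0,0,0]
    - [0,0,0,0]
    - [0,-0.5,0,0]
    - [0,-1.5,0,0]
    - [0,-3,0,0]
  jaw: 1.0

```text
clock: 12.75
tcp_pos: [0.5443, -0.2896, 0.0784]
ee_rot: [-0.557, -0.434, 0.435, 0.559]
wrist_force: [-0.3, -0.7, -3.3]
grip_width: 0.191
```

step_arm:
  motion:
    - [0,-1.5,0,0]
    - [0,-4,0,0]
    - [0,-7,0,0]
    - [0,-10,0,0]
    - [0,-12,0,0]
    - [0,-13,0,0]
    - [0,-13,0,0]
    - [0,-13,0,0]
    - [0,-13,0,0]
    - [0,-13,0,0]

```text
clock: 13.75
tcp_pos: [0.5446, -0.2899, 0.2075]
ee_rot: [-0.557, -0.434, 0.435, 0.559]
wrist_force: [-0.7, -0.1, -3.1]
grip_width: 0.19
```

Run:
```python
from h import *
rel((.4695,-.292,.129),75.8)
cv2.imwrite(f'pics/side9.png',eyes.capture('side')[:,:,::-1])
crop(cv2.imread(f'pics/side9.png'),220,100,420,250,4,f'pics/s9.png')
```

```text
t 13.75 tcp [ 0.5446 -0.2899  0.2075] h 75.78 grip 0.19 F [-0.7 -0.1 -3.1] rel [-2.06  7.87  7.2 ] spin -0.0
```

View pics/s9.png

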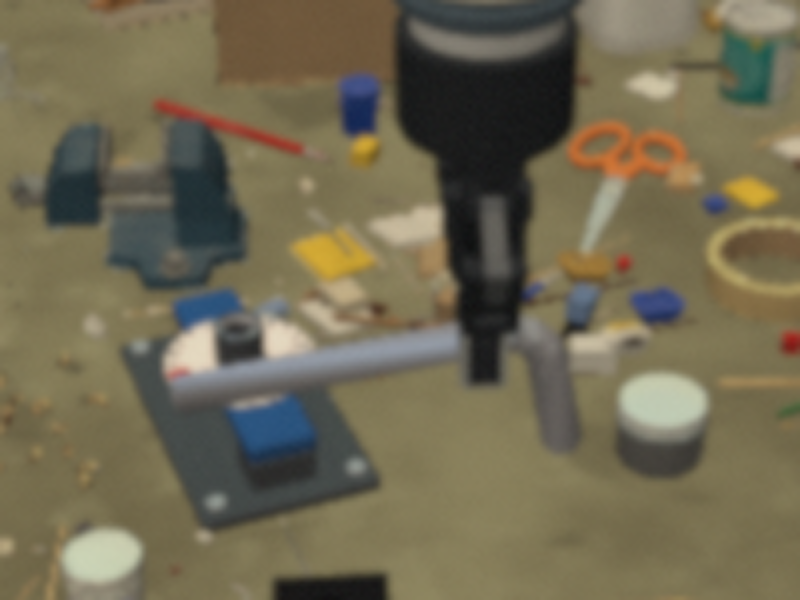

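Run:
```python
from h import *
c=eyes.calibration('side');o=env.observe();g=o['tcp_pos']+[0,0,.019];h=75.78-90
f=lambda x,y:onplane(c,220+x/4,100+y/4,g,h)
for q in [((172,378),(440,330)),((180,405),(450,357)),((176,392),(450,343)),((545,350),(562,445)),((530,370),(547,450))]:
    a,b=f(*q[0]),f(*q[1]);print(a.round(4),b.round(4),np.degrees(np.arctan2(b[1]-a[1],b[0]-a[0])))
f=lambda x,y:onplane(c,220+x/4,150+y/4,g-[0,0,.158],h)
print('s8')
for q in [((196,396),(440,382)),((203,430),(455,412)),((520,400),(520,460)),((550,400),(550,460))]:
    a,b=f(*q[0]),f(*q[1]);print(a.round(4),b.round(4),np.degrees(np.arctan2(b[1]-a[1],b[0]-a[0])))
```

```text
[-0.1402  0.2098] [-0.0181  0.23  ] 9.38938111296506
[-0.1378  0.1942] [-0.0135  0.2147] 9.356820732119964
[-0.1391  0.2017] [-0.0135  0.2225] 9.40046929186173
[0.0299 0.2163] [0.0398 0.1604] -79.9877019348728
[0.0234 0.2053] [0.0328 0.1577] -78.83327563357854
s8
[-0.1395  0.0752] [-0.0181  0.0766] 0.6592618593874537
[-0.1377  0.0519] [-0.0106  0.0557] 1.7160057434986964
[0.0222 0.0618] [0.0232 0.0196] -88.64200414609337
[0.0374 0.0608] [0.0388 0.0186] -88.11677907441927
```

step_arm:
  motion:
    - [0,1.5,-0.2,0]
    - [0,4,-0.5,0]
    - [0,7,-0.8,0]
    - [0,10,-0.8,0]
    - [0,12.5,-0.8,0]
    - [0,14,-0.8,0]
    - [0,15,-0.8,0]
    - [0,15.5,-0.8,0]
    - [0,15.8,-0.8,0]
    - [0,15.8,-0.8,0]

```text
clock: 14.8
tcp_pos: [0.5531, -0.2923, 0.0522]
ee_rot: [0.558, 0.434, -0.434, -0.558]
wrist_force: [-0.8, 1.3, -2.1]
grip_width: 0.189
```

step_arm:
  motion:
    - [0,0,0,0]
    - [0,0,0,0]
    - [0,0,0,0]
    - [0,0,0,0]
    - [0,0,0.4,0]
    - [0,0,1.0,0]
    - [0,0,1.6,0]
    - [0,0,2.1,0]
    - [0,0,2.3,0]
    - [0,0,2.3,0]
  jaw: 2.2

```text
clock: 15.8
tcp_pos: [0.5302, -0.2864, 0.0514]
ee_rot: [0.558, 0.434, -0.434, -0.558]
wrist_force: [0.5, -0.4, 0.3]
grip_width: 0.257
```

```bash
python3 pitch.py 10
python3 - <<'E'
from h import *
i=eyes.capture('wrist')[:,:,::-1];cv2.imwrite('pics/w10.png',i)
E
```

```text
t 15.8 tcp [ 0.5302 -0.2864  0.0514] h 75.77 grip 0.257 F [ 0.5 -0.4  0.3] rel [-2.03 -7.76  5.74] spin -0.0
```

View pics/s10.png

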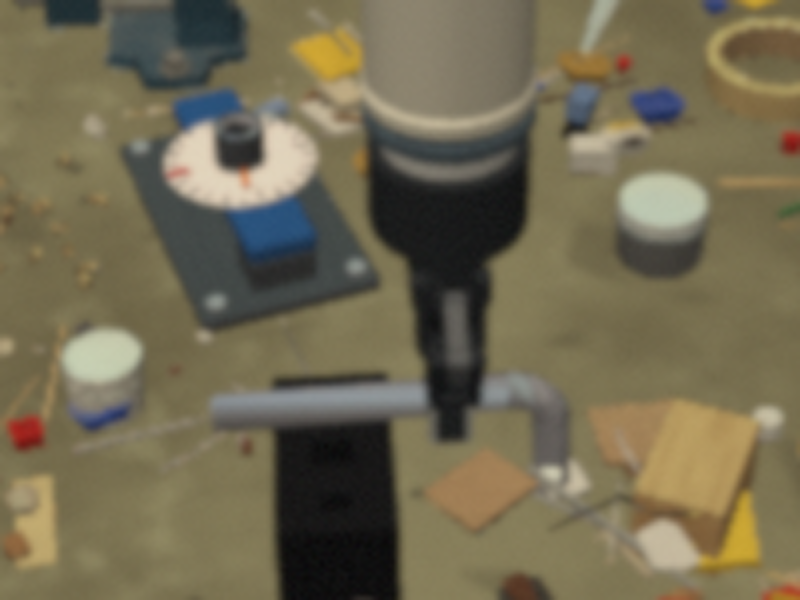

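View pics/w10.png

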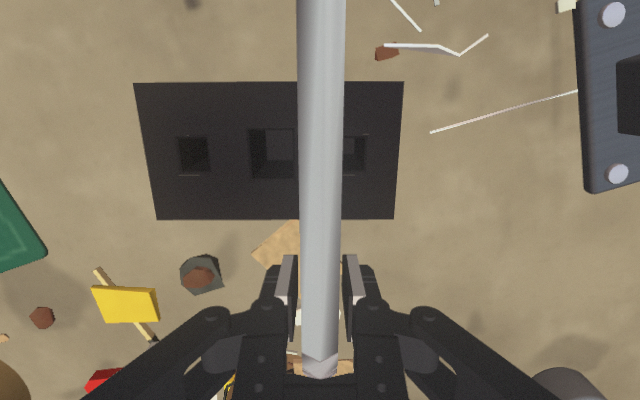

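step_arm:
  motion:
    - [0,0,0,0]
    - [0,0,0,0]
    - [0,0,0,0]
    - [0,0,0,0]
    - [0,0,0,0]
    - [0,0,0,0]
    - [0,0,0,0]
    - [0,-0.2,0,0]
    - [0,-0.6,0,0]
    - [0,-1.2,0,0]
  jaw: 1.0

```text
clock: 16.9
tcp_pos: [0.5297, -0.286, 0.0621]
ee_rot: [-0.557, -0.434, 0.435, 0.559]
wrist_force: [-0.2, -0.3, -3.6]
grip_width: 0.186
```

step_arm:
  motion:
    - [0,-0.8,0,0]
    - [0,-2,0,0]
    - [0,-4,0,0]
    - [0,-6,0,0]
    - [0,-8,0,0]
    - [0,-10,0,0]
    - [0,-12,0,0]
    - [0,-13.5,0,0]
    - [0,-14.5,0,0]
    - [0,-15,0,0]

```text
clock: 17.9
tcp_pos: [0.5307, -0.2866, 0.2147]
ee_rot: [0.559, 0.434, -0.434, -0.557]
wrist_force: [0.4, 0.7, -3.6]
grip_width: 0.19
```

Run:
```python
from h import *
rel((.4695,-.292,.129),75.8)
cv2.imwrite(f'pics/side11.png',eyes.capture('side')[:,:,::-1])
crop(cv2.imread(f'pics/side11.png'),220,100,420,250,4,f'pics/s11.png')
```

```text
t 17.9 tcp [ 0.5307 -0.2866  0.2147] h 75.78 grip 0.19 F [ 0.4  0.7 -3.6] rel [-2.02  8.57  5.82] spin -0.0
```

View pics/s11.png

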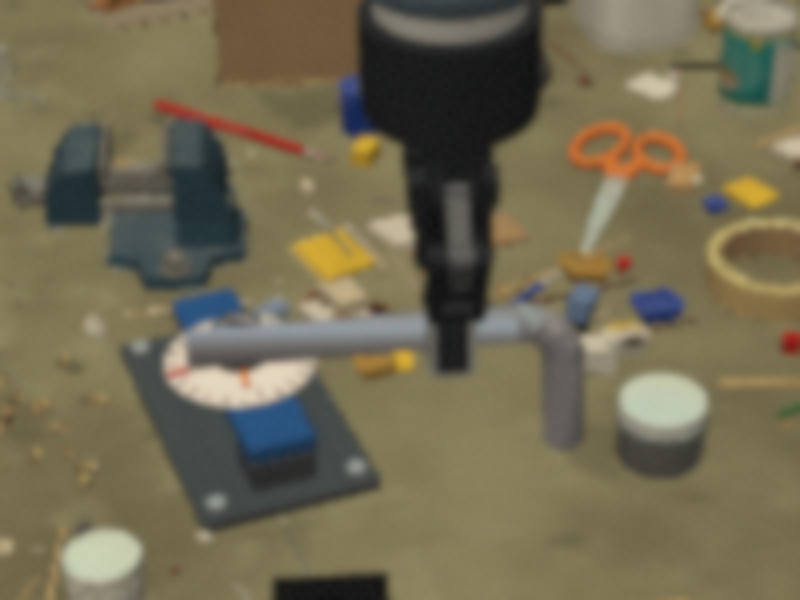

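Run:
```python
from h import *
c=eyes.calibration('side');o=env.observe();g=o['tcp_pos']+[0,0,.019];h=75.78-90
f=lambda x,y:onplane(c,220+x/4,100+y/4,g,h)
for q in [((195,329),(420,318)),((195,365),(420,352)),((195,347),(420,335)),((563,350),(563,438)),((544,360),(544,440)),((581,360),(581,440)),((544,444),(581,444))]:
    a,b=f(*q[0]),f(*q[1]);print(a.round(4),b.round(4),np.degrees(np.arctan2(b[1]-a[1],b[0]-a[0])))
```

```text
[-0.1134  0.2365] [-0.0127  0.2372] 0.4009917391516043
[-0.1149  0.2166] [-0.0129  0.2184] 0.9805537127723583
[-0.1142  0.2266] [-0.0128  0.2278] 0.6889540937270237
[0.0525 0.216 ] [0.0544 0.1647] -87.84566677874828
[0.044  0.2108] [0.0454 0.164 ] -88.18439767038282
[0.061  0.2099] [0.063 0.163] -87.52698273506171
[0.0455 0.1616] [0.0631 0.1606] -3.3192931815968
```

Run:
```python
from h import *
i=cv2.imread('pics/w2.png');crop(i,540,80,640,190,6,'pics/w2s.png')
i=cv2.imread('pics/top0.png');crop(i,225,190,295,260,8,'pics/t0s.png')
i=cv2.imread('pics/side10.png');crop(i,250,165,310,215,10,'pics/s0s.png')
```

```text
(no output)
```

View pics/w2s.png

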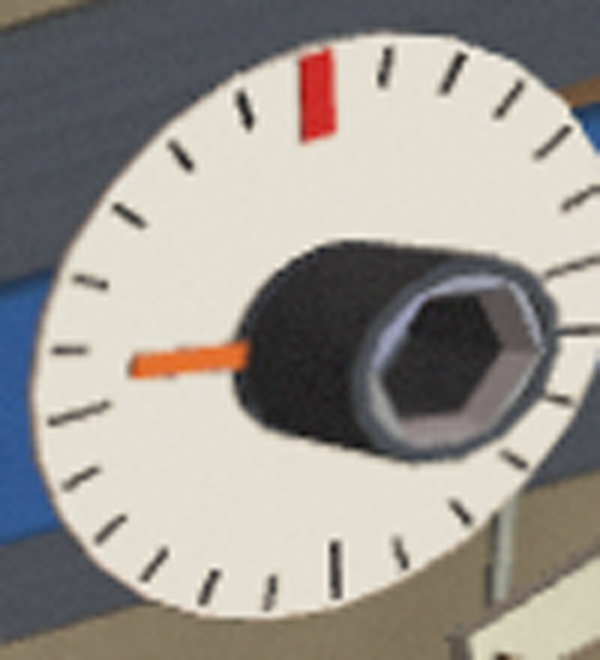

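View pics/t0s.png

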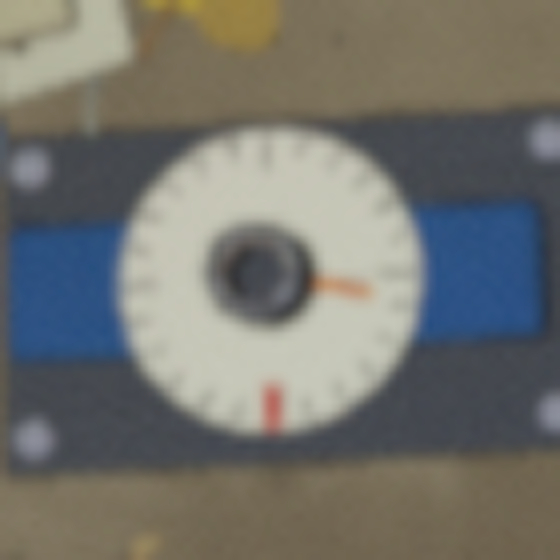

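View pics/s0s.png

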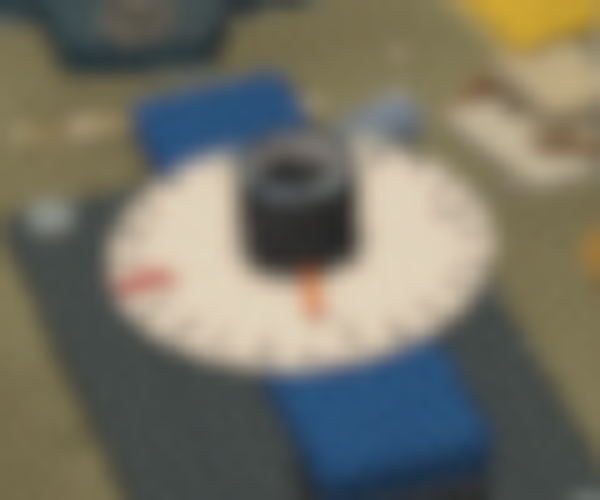

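Run:
```python
from h import *
import pickle
c=pickle.load(open('w2.pkl','rb'));ct=eyes.calibration('top');cs=eyes.calibration('side')
m=[(c,540+458/6,80+362/6),(ct,225+253/8,190+270/8),(cs,250+300/10,165+172/10)]
print(tri(m),tri(m[:2]),tri(m[1:]),tri([m[0],m[2]]))
for q in m:print(atz(*q,.072))
print('dial',atz(ct,225+270.5/8,190+281/8,.048), 'side',atz(cs,250+299/10,165+256/10,.048))
d=(c,540+307/6,80+326/6)
s=lambda x,y:atz(c,540+x/6,80+y/6,.048)
print('w dial',s(307,326))
A=lambda v:np.degrees(np.arctan2(v[1],v[0]))
r=s(318,95);o=(s(87,282)+0)
# ticks opposite pairs: red(318,95) - opposite (336,570); (78,413)-(572,267)
print('red line',A(s(318,95)-s(336,570)),'90 line',A(s(78,413)-s(572,267)))
print('pointer',A(s(135,366)-s(248,356)))
P=lambda x,y:atz(ct,225+x/8,190+y/8,.049)
print('top: red',A(P(273,425)-P(266,145)),'ptr',A(P(370,291)-P(315,283)))
```

```text
(array([ 0.48579678, -0.02789281,  0.07006898]), [np.float64(0.0021892369025570983), np.float64(0.0017952552059821106), np.float64(0.002033702851417674)]) (array([ 0.48417578, -0.02985873,  0.07588527]), [np.float64(0.0007301174641597022), np.float64(0.00073011746415992)]) (array([ 0.48563952, -0.02812767,  0.06826675]), [np.float64(0.0014533409014931074), np.float64(0.0014533409014931267)]) (array([ 0.48969737, -0.01738826,  0.06081673]), [np.float64(0.000503567557157532), np.float64(0.0005035675571576388)])
[ 0.48623699 -0.02678463  0.072     ]
[ 0.48385667 -0.02873297  0.072     ]
[ 0.48604795 -0.03349519  0.072     ]
dial [ 0.4827652 -0.028999   0.048    ] side [ 0.48418354 -0.03381098  0.048     ]
w dial [ 0.48315743 -0.03018396  0.048     ]
red line -176.5963489502455 90 line -86.52435480864287
pointer -98.67665328599587
top: red -176.25421746294145 ptr -97.54092197594878
```

Run:
```python
from h import *
rel((.4417,.0049,.165),52)
```

```text
t 17.95 tcp [ 0.5307 -0.2866  0.2148] h 75.78 grip 0.182 F [-0.7  0.  -2.7] rel [26.07  4.94 15.8 ] spin 23.8
```

step_arm:
  motion:
    - [0.5,0,0.3,0.5]
    - [1.5,0,0.9,1.5]
    - [3,0,1.8,3]
    - [4.7,0.2,2.9,4.5]
    - [6.5,0.4,4,6]
    - [8.3,0.7,5.1,7.5]
    - [10.1,1,6.2,9]
    - [11.9,1.3,7.3,11]
    - [13.7,1.6,8.4,13]
    - [15.5,2,9.5,15]

```text
clock: 18.95
tcp_pos: [0.4755, -0.1116, 0.1919]
ee_rot: [-0.61, -0.357, 0.358, 0.611]
wrist_force: [0.6, -0.1, -3.4]
grip_width: 0.184
```

Run:
```python
from h import *
rel((.4417,.0049,.165),52)
```

```text
t 18.95 tcp [ 0.4755 -0.1116  0.1919] h 60.69 grip 0.184 F [ 0.6 -0.1 -3.4] rel [8.5  2.7  8.65] spin 8.7
```

step_arm:
  motion:
    - [1.4,0.4,1.4,1.5]
    - [2.8,0.8,2.8,3]
    - [4.2,1.3,4.2,4.5]
    - [5.5,1.7,5.5,6]
    - [6.6,2.1,6.7,7]
    - [7.5,2.4,7.6,8]
    - [8.1,2.6,8.2,8.5]
    - [8.4,2.7,8.5,8.7]
    - [8.5,2.7,8.6,8.7]
    - [8.5,2.7,8.6,8.7]

```text
clock: 19.95
tcp_pos: [0.4429, 0.0031, 0.1662]
ee_rot: [0.635, 0.31, -0.31, -0.635]
wrist_force: [0.8, -0.3, -3.1]
grip_width: 0.184
```

```bash
cat > look.py <<'E'
from h import *
import sys,pickle
n=sys.argv[1]
rel((.4417,.0049,.165),52)
pickle.dump(eyes.calibration('wrist'),open(f'w{n}.pkl','wb'))
I={k:eyes.capture(k)[:,:,::-1] for k in('wrist','side','top')}
for k in I: cv2.imwrite(f'pics/{k}{n}.png',I[k])
crop(I['side'],210,110,350,215,5,f'pics/s{n}.png')
crop(I['top'],210,160,330,260,6,f'pics/t{n}.png')
E
python3 look.py 12
```

```text
t 19.95 tcp [0.4429 0.0031 0.1662] h 52.09 grip 0.184 F [ 0.8 -0.3 -3.1] rel [0.06 0.12 0.2 ] spin 0.1
```

View pics/s12.png

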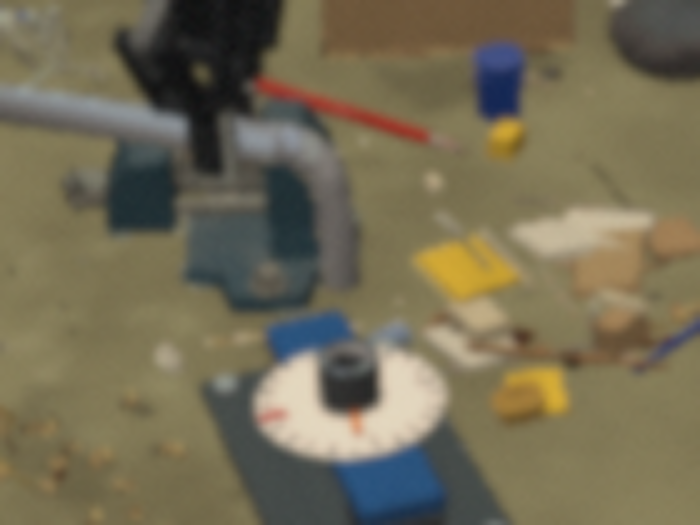

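View pics/t12.png

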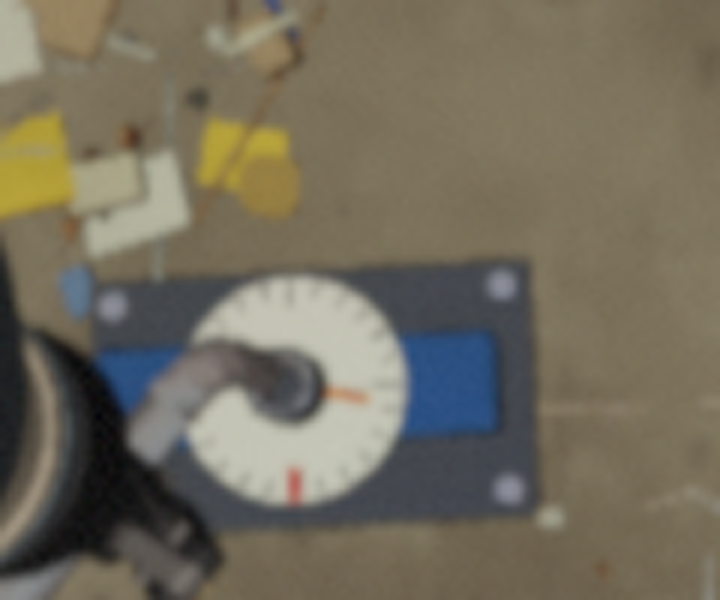

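View pics/wrist12.png

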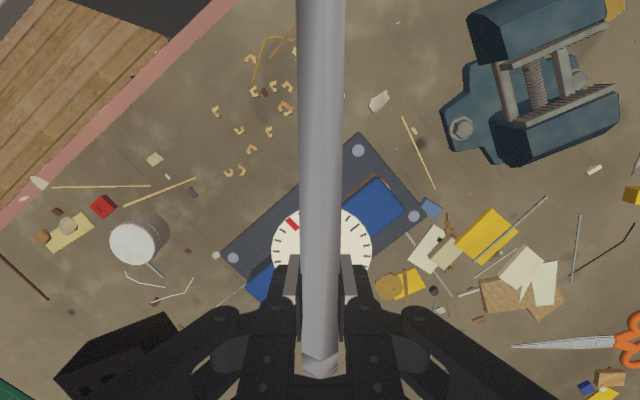

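Run:
```python
from h import *
i=cv2.imread('pics/top12.png');crop(i,230,205,280,245,14,'pics/t12b.png')
i=cv2.imread('pics/side12.png');crop(i,255,120,305,200,8,'pics/s12b.png')
```

```text
(no output)
```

View pics/t12b.png

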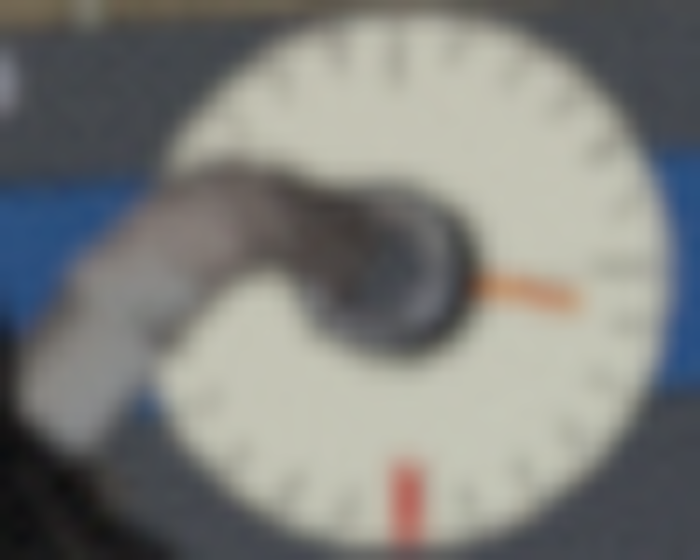

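View pics/s12b.png

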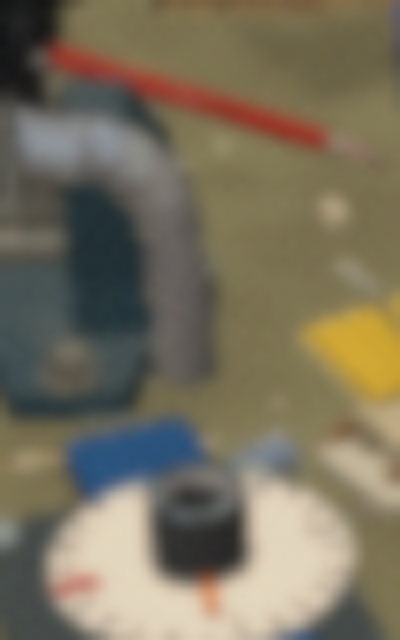

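Run:
```python
from h import *
ct=eyes.calibration('top');cs=eyes.calibration('side')
for z in (.108,.112):print('side tip',atz(cs,277.6,166.5,z),'top tip',atz(ct,254.6,223.2,z))
m=[(ct,257.3,224.0),(cs,280,181.2)]
print('mouth',[atz(*q,.072) for q in m],tri(m))
print(tri([(ct,254.6,223.2),(cs,277.6,166.5)]))
a=np.radians(142.1)
tip=np.array([.4429,.0031])-.055*np.array([np.cos(a),np.sin(a)]);print(tip)
P=np.array([[*tip,.110],[*tip,.112]])
print(proj(ct,P),proj(cs,P))
for p in [[.485,-.029,.072],[.484,-.030,.072]]:print(proj(ct,p),proj(cs,p))
```

```text
side tip [ 0.48590564 -0.01989514  0.108     ] top tip [ 0.48175686 -0.03189643  0.108     ]
side tip [ 0.48471988 -0.02593416  0.112     ] top tip [ 0.48138441 -0.0327921   0.112     ]
mouth [array([ 0.48328118, -0.03037088,  0.072     ]), array([ 0.48703567, -0.02946363,  0.072     ])] (array([ 0.48494548, -0.03086555,  0.07309068]), [np.float64(0.0017795283121881868), np.float64(0.00177952831218812)])
(array([ 0.48197105, -0.03418648,  0.11751747]), [np.float64(0.0011099105923340308), np.float64(0.0011099105923341093)])
[ 0.48629962 -0.03068569]
[[253.96304475 221.11530336]
 [253.76916495 221.02627412]] [[278.79614707 168.16400684]
 [278.74095652 167.44510498]]
[[256.75627866 223.2702664 ]] [[279.12071112 181.24993541]]
[[257.15720308 223.69572127]] [[278.81080678 181.55543782]]
```

step_arm:
  motion:
    - [0,0.4,0,0]
    - [0.1,1,-0.1,0]
    - [0.1,1.6,-0.13,0]
    - [0.1,2.2,-0.13,0]
    - [0.1,2.6,-0.13,0]
    - [0.1,2.8,-0.13,0]
    - [0.1,3,-0.13,0]
    - [0.1,3,-0.13,0]
    - [0.1,3,-0.13,0]
    - [0.1,3,-0.13,0]

```text
clock: 21.1
tcp_pos: [0.4447, 0.0033, 0.1366]
ee_rot: [0.635, 0.311, -0.31, -0.635]
wrist_force: [0.2, 0.8, -3.4]
grip_width: 0.183
```

```bash
python3 look.py 13
python3 - <<'E'
from h import *
i=cv2.imread('pics/top13.png');crop(i,230,205,280,245,14,'pics/t13b.png')
i=cv2.imread('pics/side13.png');crop(i,255,140,305,200,12,'pics/s13b.png')
E
```

```text
t 21.1 tcp [0.4447 0.0033 0.1366] h 52.09 grip 0.183 F [ 0.2  0.8 -3.4] rel [-0.06 -2.84  0.33] spin 0.1
```

View pics/t13b.png

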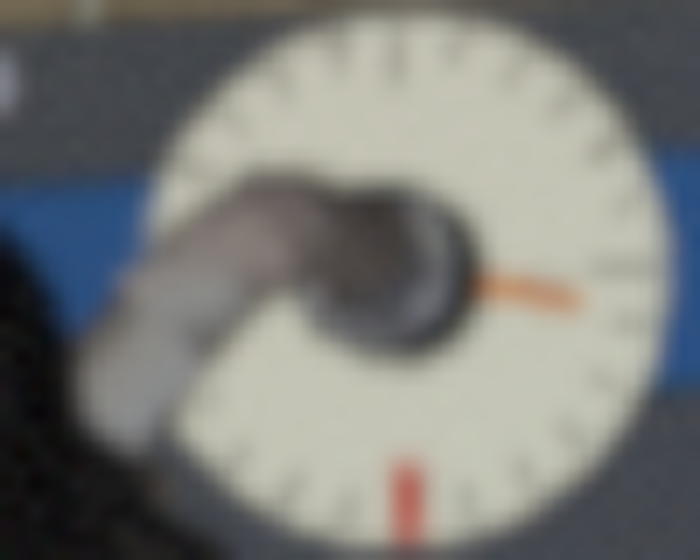

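View pics/s13b.png

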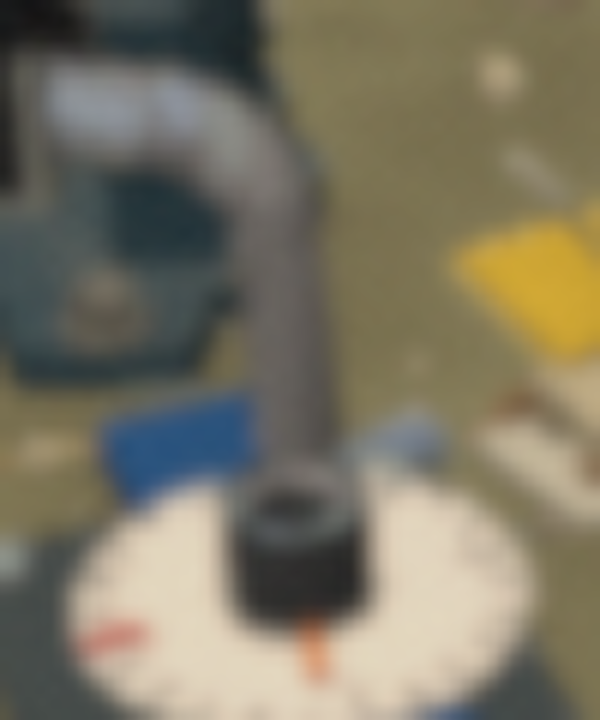

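```bash
cat > ov.py <<'E'
from h import *
def overlay(src,cam,x0,y0,x1,y1,k,out,tip,L,mouth,doff=(0,0)):
    c=eyes.calibration(cam);im=cv2.resize(cv2.imread(src)[y0:y1,x0:x1],None,fx=k,fy=k,interpolation=cv2.INTER_CUBIC)
    def pt(P):return ((proj(c,P)+doff-[x0-.0,y0])*k).astype(int)
    a=np.radians(L)
    ang=np.radians(np.arange(0,360,60))+a
    hexb=np.array([[tip[0]+.00985*np.cos(t),tip[1]+.00985*np.sin(t),tip[2]] for t in ang])
    cv2.polylines(im,[pt(hexb)],True,(0,255,0),1)
    for t in range(6):cv2.line(im,tuple(pt(hexb[t:t+1])[0]),tuple(pt(hexb[t:t+1]+[0,0,.045])[0]),(0,255,0),1)
    t=np.linspace(0,2*np.pi,60)
    for r,z,col in((.0155,.072,(255,0,255)),(.0102,.072,(255,255,0)),(.046,.048,(0,0,255))):
        C=np.c_[mouth[0]+r*np.cos(t),mouth[1]+r*np.sin(t),0*t+z];cv2.polylines(im,[pt(C)],True,col,1)
    cv2.imwrite(out,im)
E
python3 - <<'E'
from ov import *
a=np.radians(142.1);tip=np.array([.4447,.0033])-.055*np.array([np.cos(a),np.sin(a)])
tip=[*tip,.1366-.056];print(tip)
M=(.4842,-.0303)
overlay('pics/top13.png','top',230,200,285,245,14,'pics/ot.png',tip,142.1,M)
overlay('pics/side13.png','side',255,140,310,200,12,'pics/os.png',tip,142.1,M)
E
```

```text
[np.float64(0.48809962466590795), np.float64(-0.030485686005441884), 0.0806]
```

View pics/ot.png

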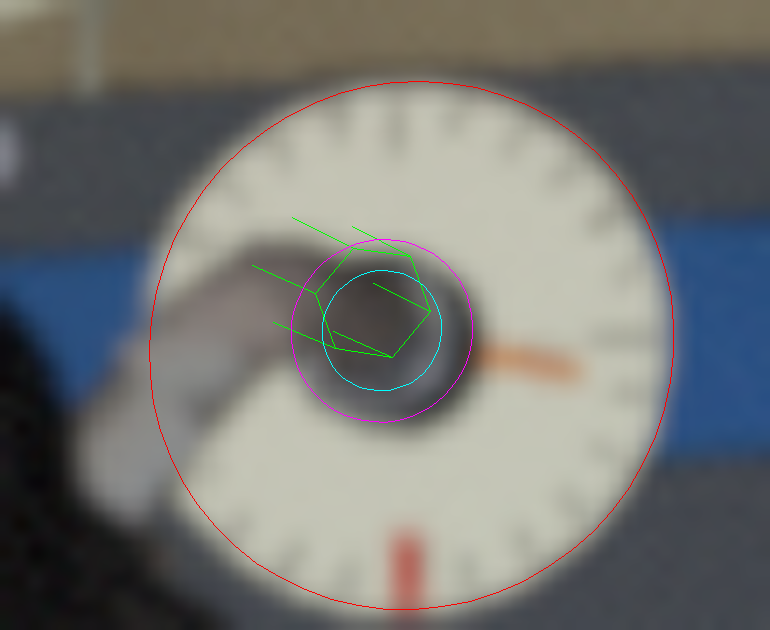

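View pics/os.png

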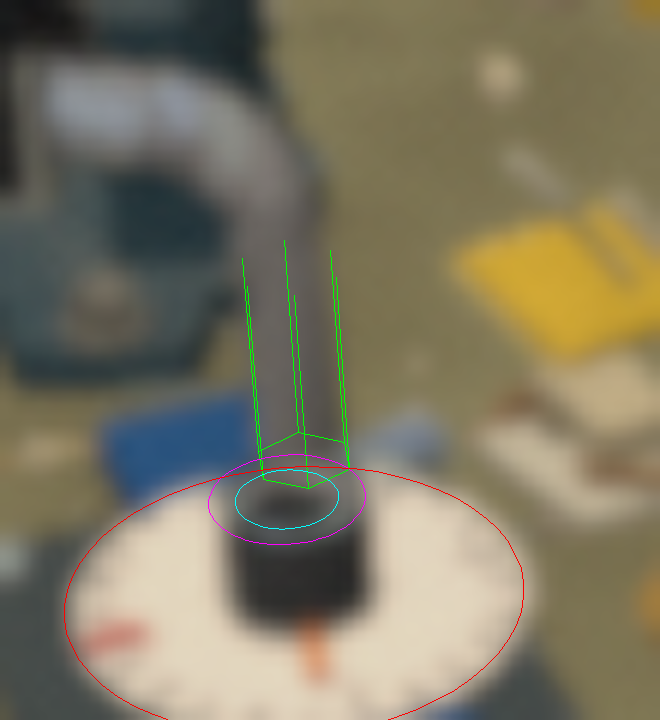

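step_arm:
  motion:
    - [0,0.2,0,0]
    - [0,0.4,0,0]
    - [0,0.6,0,0]
    - [0,0.8,0,0]
    - [0,1.0,0,0]
    - [0,1.2,0,0]
    - [0,1.4,0,0]
    - [0,1.5,0,0]
    - [0,1.5,0,0]
    - [0,1.5,0,0]

```text
clock: 22.25
tcp_pos: [0.4446, 0.0034, 0.122]
ee_rot: [0.635, 0.311, -0.31, -0.635]
wrist_force: [-3.1, 1.5, 3.0]
grip_width: 0.188
```

```bash
python3 look.py 14
python3 - <<'E'
from ov import *
a=np.radians(142.1);o=env.observe();tip=o['tcp_pos'][:2]-.055*np.array([np.cos(a),np.sin(a)])
tip=[tip[0]-.0025,tip[1],o['tcp_pos'][2]-.056];print(tip,o['torque'].round(2))
M=(.4842,-.0303)
overlay('pics/top14.png','top',230,200,285,245,14,'pics/ot14.png',tip,142.1,M)
M=(.4868,-.0303);tip[0]+=.001
overlay('pics/side14.png','side',255,140,310,200,12,'pics/os14.png',tip,142.1,M)
E
```

```text
t 22.25 tcp [0.4446 0.0034 0.122 ] h 52.09 grip 0.188 F [-3.1  1.5  3. ] rel [-0.06 -4.3   0.31] spin 0.1
[np.float64(0.4854450009190307), np.float64(-0.03033922268116504), np.float64(0.06586222068071934)] [ 0.2   0.57 -0.04]
```

View pics/os14.png

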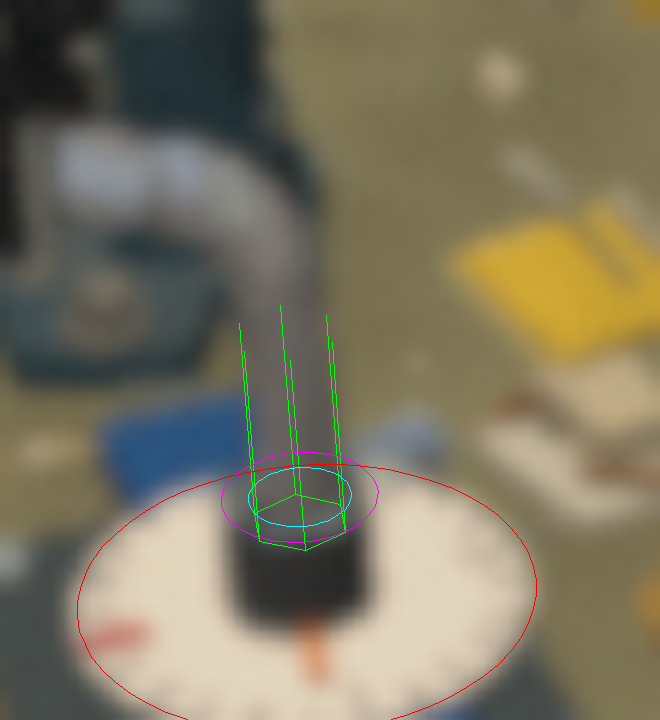

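View pics/ot14.png

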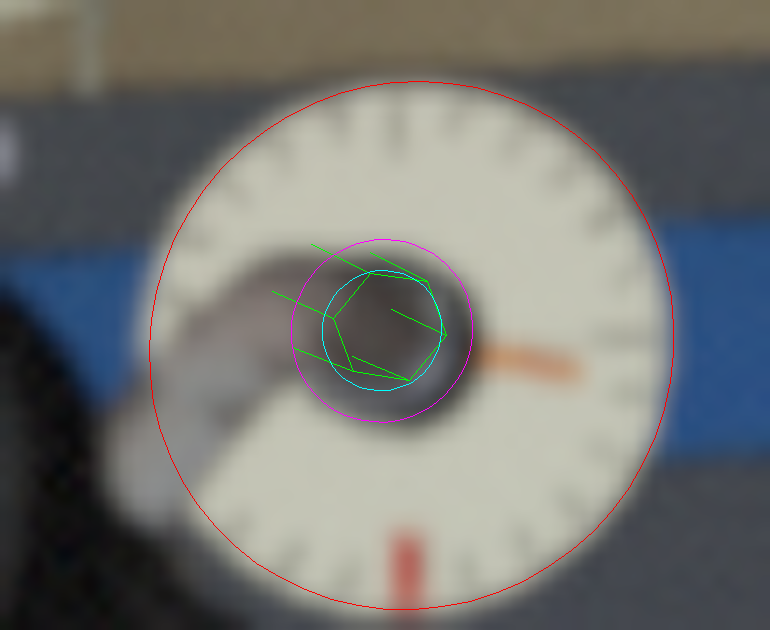

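step_arm:
  motion:
    - [0,0,0.05,0]
    - [0,0,0.1,0]
    - [0,0,0.15,0]
    - [0,0.1,0.15,0]
    - [0,0.2,0.15,0]
    - [0,0.3,0.15,0]
    - [0,0.4,0.15,0]
    - [0,0.5,0.15,0]
    - [0,0.5,0.15,0]
    - [0,0.5,0.15,0]

```text
clock: 23.4
tcp_pos: [0.4432, 0.0044, 0.1161]
ee_rot: [-0.635, -0.31, 0.311, 0.635]
wrist_force: [-1.6, 1.6, -2.4]
grip_width: 0.186
```

```bash
python3 look.py 15
python3 - <<'E'
from ov import *
print(env.observe()['torque'].round(2))
crop(cv2.imread('pics/top15.png'),230,200,285,245,14,'pics/t15b.png')
crop(cv2.imread('pics/side15.png'),235,140,310,200,10,'pics/s15b.png')
E
```

```text
t 23.4 tcp [0.4432 0.0044 0.1161] h 52.1 grip 0.186 F [-1.6  1.6 -2.4] rel [-0.05 -4.89  0.15] spin 0.1
[0.41 0.19 0.06]
```

View pics/t15b.png

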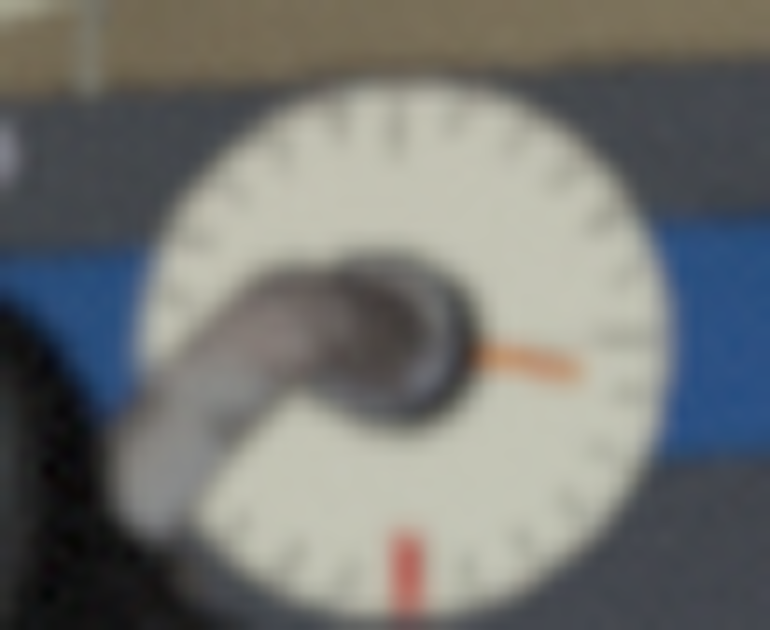

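View pics/s15b.png

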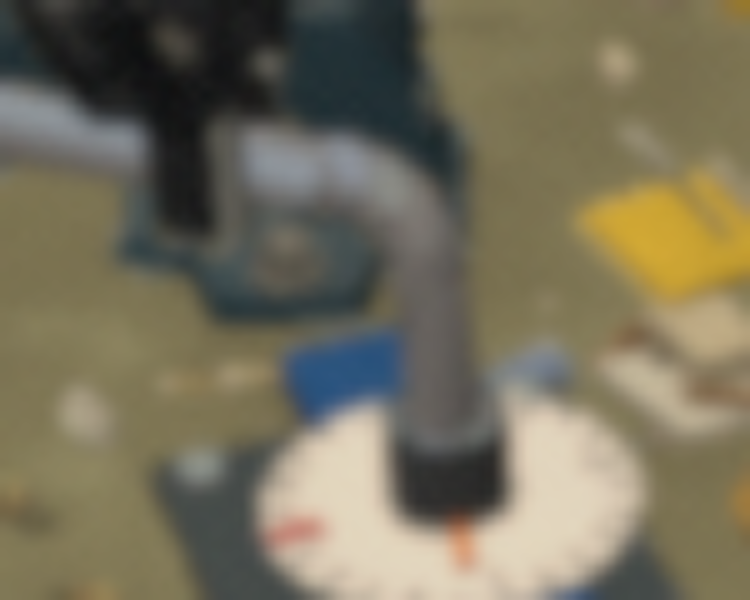

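step_arm:
  motion:
    - [0,0.1,0,0]
    - [0,0.2,0,0]
    - [0,0.3,0,0]
    - [0,0.4,0,0]
    - [0,0.5,0,0]
    - [0,0.6,0,0]
    - [0,0.7,0,0]
    - [0,0.8,0,0]
    - [0,0.9,0,0]
    - [0,0.9,0,0]

```text
clock: 24.55
tcp_pos: [0.4433, 0.0042, 0.1071]
ee_rot: [-0.635, -0.31, 0.311, 0.635]
wrist_force: [-2.3, 3.3, -1.0]
grip_width: 0.185
```

```bash
python3 look.py 16
python3 - <<'E'
from ov import *
print(env.observe()['torque'].round(2))
crop(cv2.imread('pics/side16.png'),235,140,310,200,10,'pics/s16b.png')
E
```

```text
t 24.55 tcp [0.4433 0.0042 0.1071] h 52.09 grip 0.185 F [-2.3  3.3 -1. ] rel [-0.05 -5.79  0.17] spin 0.1
[0.6  0.39 0.09]
```

View pics/s16b.png

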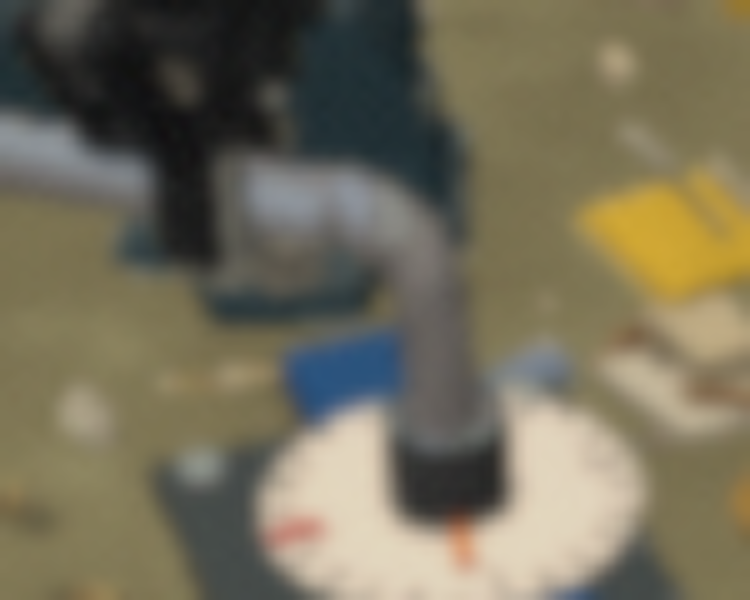

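step_arm:
  motion:
    - [0,0.1,0,0]
    - [0,0.2,0,0]
    - [0,0.3,0,0]
    - [0,0.4,0,0]
    - [0,0.5,0,0]
    - [0,0.5,0,0]
    - [0,0.5,0,0]
    - [0,0.5,0,0]
    - [0,0.5,0,0]
    - [0,0.5,0,0]

```text
clock: 25.7
tcp_pos: [0.4433, 0.0044, 0.103]
ee_rot: [-0.635, -0.311, 0.31, 0.635]
wrist_force: [-5.0, 5.2, 4.2]
grip_width: 0.183
```

```bash
python3 look.py 17
python3 - <<'E'
from ov import *
print(env.observe()['torque'].round(2))
crop(cv2.imread('pics/side17.png'),235,140,310,200,10,'pics/s17b.png')
crop(cv2.imread('pics/top17.png'),230,200,285,245,14,'pics/t17b.png')
E
```

```text
t 25.7 tcp [0.4433 0.0044 0.103 ] h 52.09 grip 0.183 F [-5.   5.2  4.2] rel [-0.06 -6.2   0.16] spin 0.1
[0.76 0.84 0.03]
```

View pics/s17b.png

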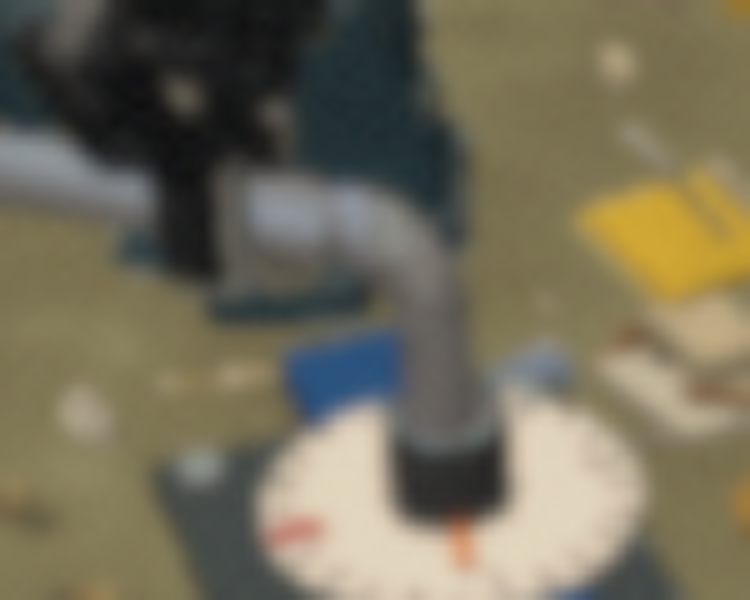

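View pics/t17b.png

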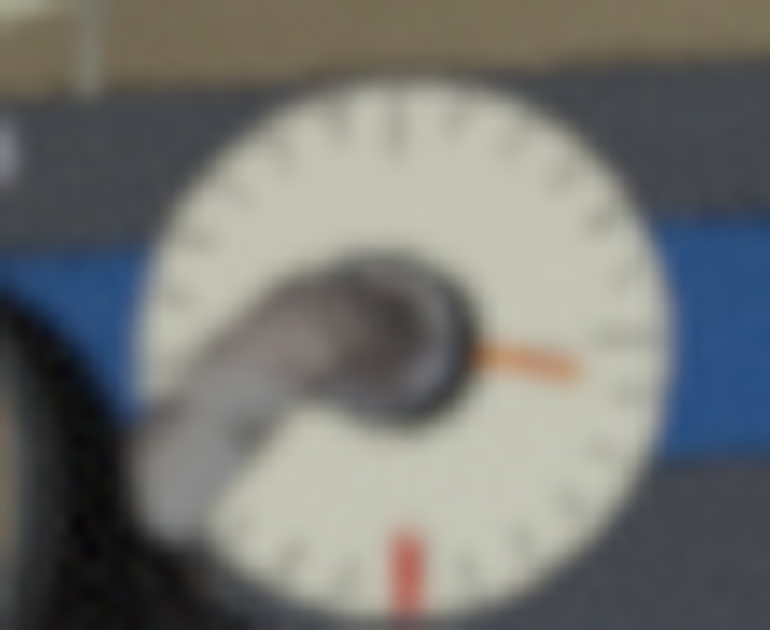

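Run:
```python
from h import *
cs=eyes.calibration('side')
for q in [(285,206),(340,215),(30,165)]:
    print(onplane(cs,235+q[0]/10,140+q[1]/10,[.4855,-.030,0],142))
# short arm axis along (bottom, top)
for q in [(443,420),(425,260)]:
    print(onplane(cs,235+q[0]/10,140+q[1]/10,[.4855,-.030,0],142))
```

```text
[0.03719754 0.12267897]
[0.02300113 0.12321922]
[0.1044196 0.1198992]
[0.00044588 0.0702714 ]
[0.00189406 0.11533663]
```

step_arm:
  motion:
    - [0.44,0,0.08,4.5]
    - [0.88,0,0.03,9]
    - [1.31,0,-0.05,13.5]
    - [1.73,0,-0.17,18]
    - [2.14,0,-0.33,22.5]
    - [2.54,0,-0.51,27]
    - [2.93,0,-0.73,31.5]
    - [3.29,0,-0.97,36]
    - [3.64,0,-1.24,40.5]
    - [3.96,0,-1.54,45]

```text
clock: 26.85
tcp_pos: [0.4793, 0.0252, 0.1027]
ee_rot: [0.706, 0.042, -0.043, -0.705]
wrist_force: [-7.5, -0.3, 4.7]
grip_width: 0.184
```

```bash
python3 look.py 18
python3 - <<'E'
from ov import *
print(env.observe()['torque'].round(2))
crop(cv2.imread('pics/side18.png'),235,130,310,200,10,'pics/s18b.png')
crop(cv2.imread('pics/top18.png'),230,190,290,245,12,'pics/t18b.png')
E
```

```text
t 26.85 tcp [0.4793 0.0252 0.1027] h 6.89 grip 0.184 F [-7.5 -0.3  4.7] rel [-3.99 -6.22 -1.57] spin -45.1
[ 0.09  1.15 -0.12]
```

View pics/s18b.png

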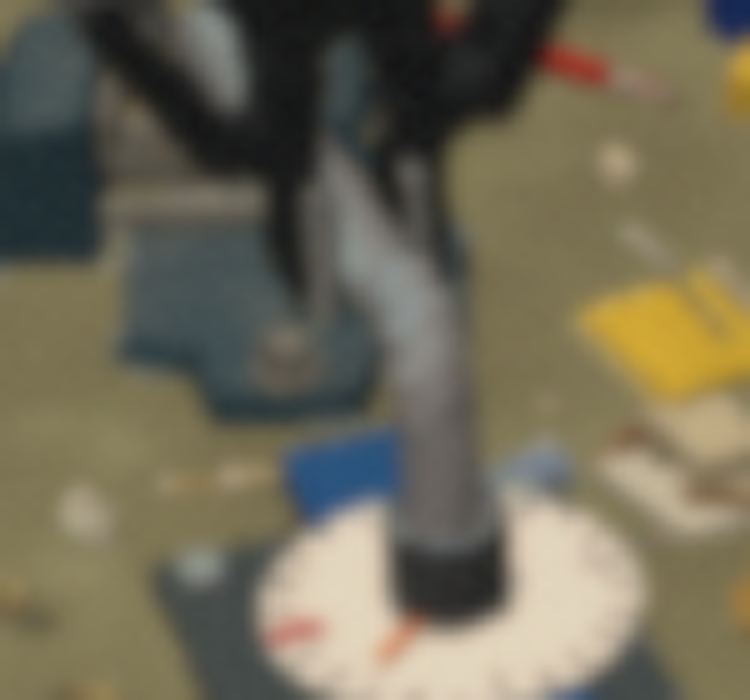

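View pics/t18b.png

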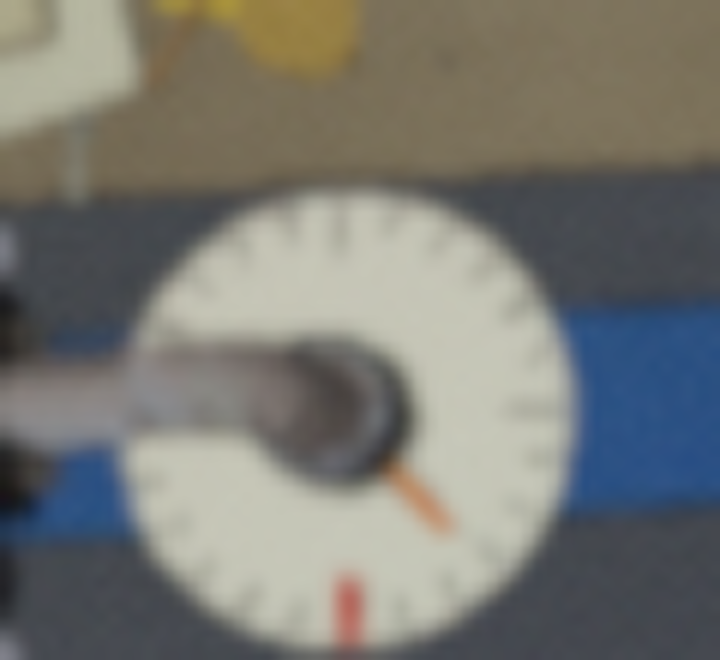

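View pics/wrist18.png

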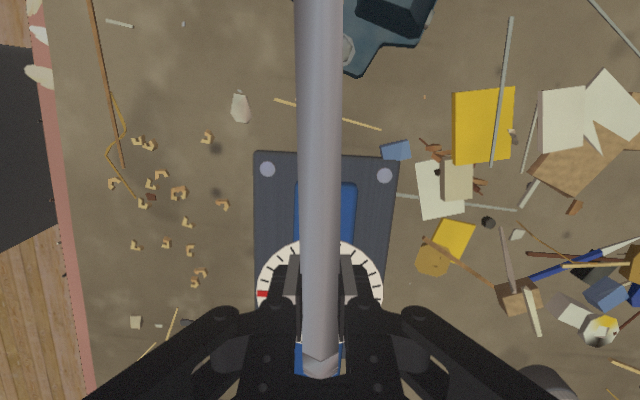

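```bash
cat > ptr.py <<'E'
from h import *
ct=eyes.calibration('top')
A=lambda v:np.degrees(np.arctan2(v[1],v[0]))
def ang(p,q,x0=230,y0=190,k=12):
    P=lambda x,y:atz(ct,x0+x/k,y0+y/k,.049)
    return A(P(*q)-P(*p)),A(P(*q)-np.array([.4830,-.0293,.049]))
E
python3 -c "
from ptr import *
print(ang((395,470),(450,528)),ang((341,235),(349,630)))"
```

```text
(np.float64(-134.84057918889908), np.float64(-134.49837010417735)) (np.float64(-176.52876312224214), np.float64(-176.94770451246868))
```

step_arm:
  motion:
    - [0.45,0,-0.02,4.6]
    - [0.9,0,-0.07,9.2]
    - [1.34,0,-0.16,13.8]
    - [1.77,0,-0.29,18.4]
    - [2.19,0,-0.45,23]
    - [2.59,0,-0.64,27.6]
    - [2.97,0,-0.85,32]
    - [3.29,0,-1.07,36]
    - [3.6,0,-1.31,40]
    - [3.75,0,-1.44,42]

```text
clock: 28.0
tcp_pos: [0.5174, 0.0158, 0.1022]
ee_rot: [0.675, -0.214, 0.212, -0.673]
wrist_force: [-10.2, 2.4, 4.2]
grip_width: 0.185
```

```bash
python3 look.py 19
python3 - <<'E'
from ov import *
print(env.observe()['torque'].round(2))
crop(cv2.imread('pics/side19.png'),235,130,310,200,10,'pics/s19b.png')
crop(cv2.imread('pics/top19.png'),230,190,290,245,12,'pics/t19b.png')
E
```

```text
t 28.0 tcp [0.5174 0.0158 0.1022] h -35.07 grip 0.185 F [-10.2   2.4   4.2] rel [-5.58 -6.24 -5.26] spin -87.1
[ 0.27  1.87 -0.03]
```

View pics/s19b.png

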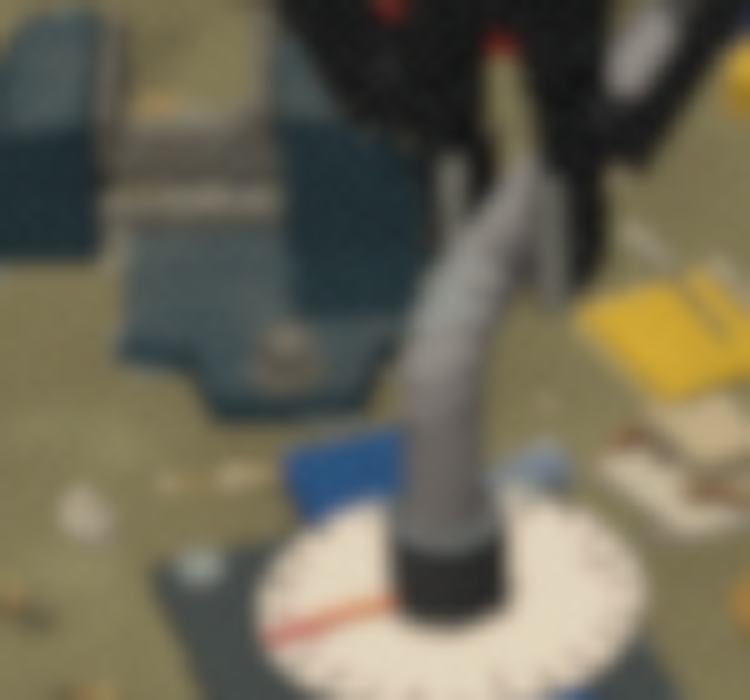

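View pics/t19b.png

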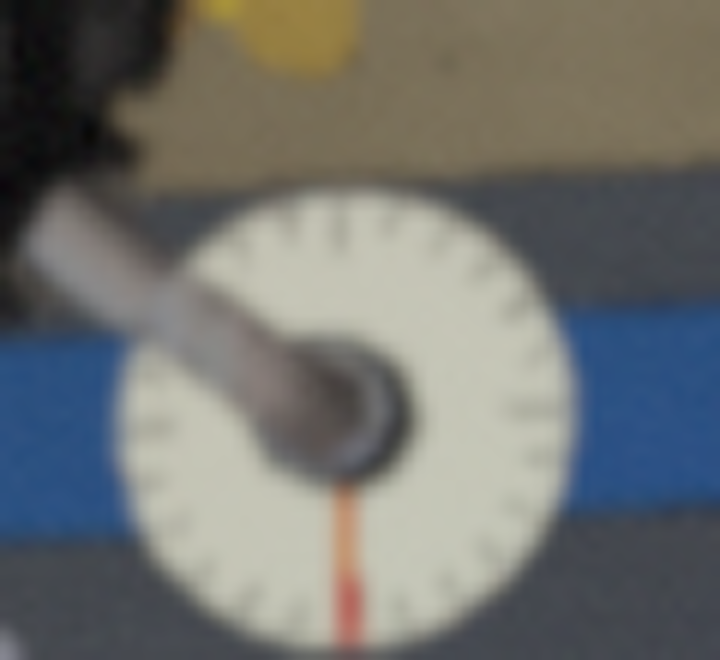

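step_arm:
  motion:
    - [-0.1,0,0,-1]
    - [-0.2,0,0,-2]
    - [-0.3,-0.05,0,-3]
    - [-0.35,-0.05,0,-3.5]
    - [-0.35,-0.05,0,-3.5]
    - [-0.35,-0.05,0,-3.5]
    - [-0.35,-0.05,0,-3.5]
    - [-0.35,-0.05,0,-3.5]
    - [-0.35,-0.05,0,-3.5]
    - [-0.35,-0.05,0,-3.5]

```text
clock: 29.15
tcp_pos: [0.515, 0.0174, 0.1023]
ee_rot: [0.681, -0.193, 0.191, -0.68]
wrist_force: [-6.1, 1.4, 2.2]
grip_width: 0.18
```

step_arm:
  motion:
    - [0,0,0,0]
    - [0,0,0,0]
    - [0,0,0,0]
    - [0,0,0,0]
    - [0,0,0,0]
    - [0,0,0,0]
    - [0,0,0,0]
    - [0,0,0,0]
    - [0,0,0,0]
    - [0,0,0,0]
  jaw: 4.5

```text
clock: 30.15
tcp_pos: [0.5159, 0.0183, 0.1028]
ee_rot: [0.681, -0.191, 0.191, -0.681]
wrist_force: [-0.6, -0.5, 0.2]
grip_width: 0.526
```

```bash
python3 look.py 20
python3 - <<'E'
from ov import *
crop(cv2.imread('pics/side20.png'),235,110,310,190,8,'pics/s20b.png')
E
```

```text
t 30.15 tcp [0.5159 0.0183 0.1028] h -31.42 grip 0.526 F [-0.6 -0.5  0.2] rel [-5.64 -6.22 -5.02] spin -83.4
```

View pics/s20b.png

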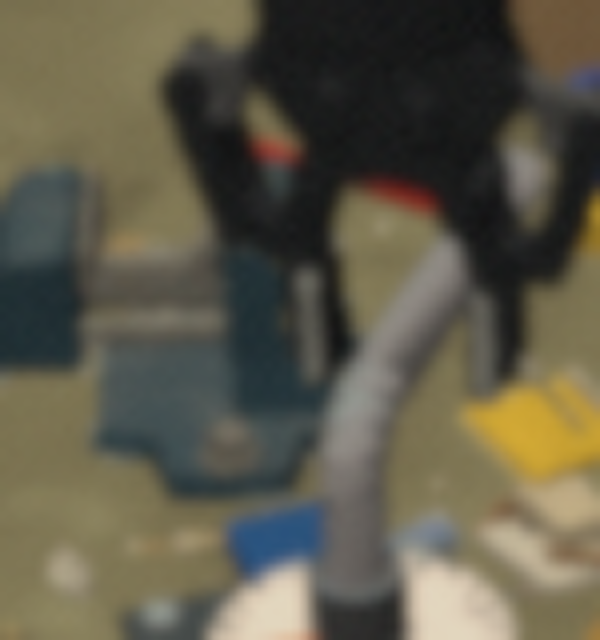

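View pics/wrist20.png

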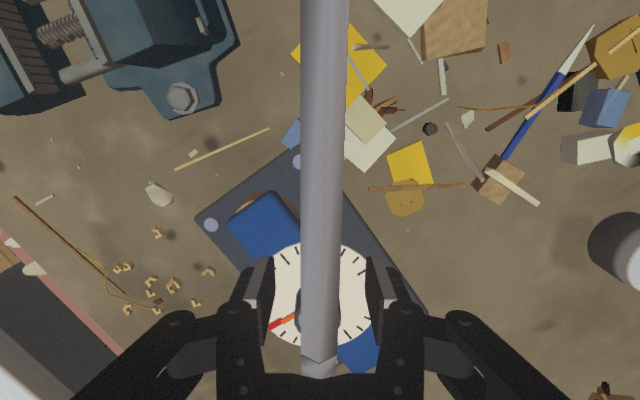

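step_arm:
  motion:
    - [0,-0.5,0,0]
    - [0,-1.5,0,0]
    - [0,-3,0,0]
    - [0,-5,0,0]
    - [0,-7,0,0]
    - [0,-9,0,0]
    - [0,-11,0,0]
    - [0,-12,0,0]
    - [0,-12,0,0]
    - [0,-12,0,0]

```text
clock: 31.3
tcp_pos: [0.5159, 0.0183, 0.2226]
ee_rot: [0.681, -0.191, 0.191, -0.681]
wrist_force: [0.4, -0.9, -0.7]
grip_width: 0.528
```

```bash
python3 look.py 21
python3 - <<'E'
from ov import *
crop(cv2.imread('pics/side21.png'),230,130,310,200,9,'pics/s21b.png')
crop(cv2.imread('pics/top21.png'),230,190,290,245,12,'pics/t21b.png')
E
```

```text
t 31.3 tcp [0.5159 0.0183 0.2226] h -31.42 grip 0.528 F [ 0.4 -0.9 -0.7] rel [-5.63  5.76 -5.01] spin -83.4
```

View pics/s21b.png

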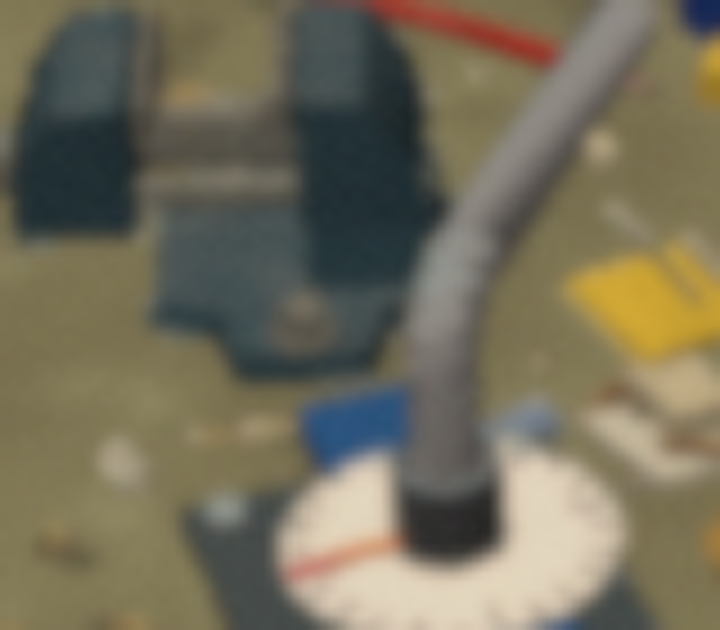

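View pics/t21b.png

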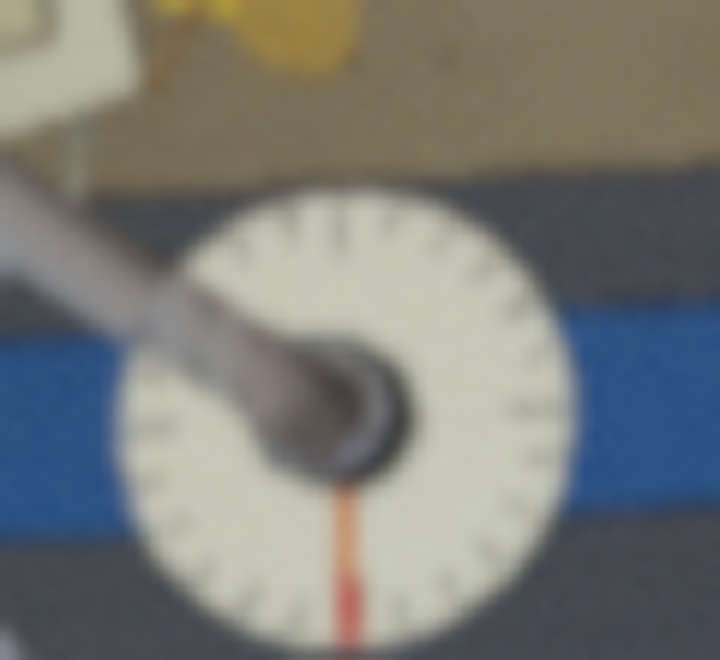

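View pics/wrist21.png

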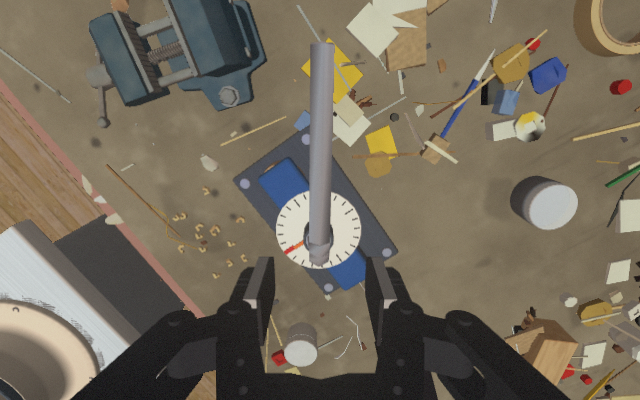

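Run:
```python
from h import *
import pickle
i=cv2.imread('pics/side21.png');crop(i,250,90,340,200,7,'pics/s21c.png')
crop(cv2.imread('pics/top21.png'),195,150,290,245,8,'pics/t21c.png')
from ptr import *
print(ang((345,495),(347,570)),ang((341,235),(349,630)))
```

```text
(np.float64(-176.16139151531982), np.float64(-177.41199772094927)) (np.float64(-176.52876312224214), np.float64(-176.94770451246868))
```

View pics/s21c.png

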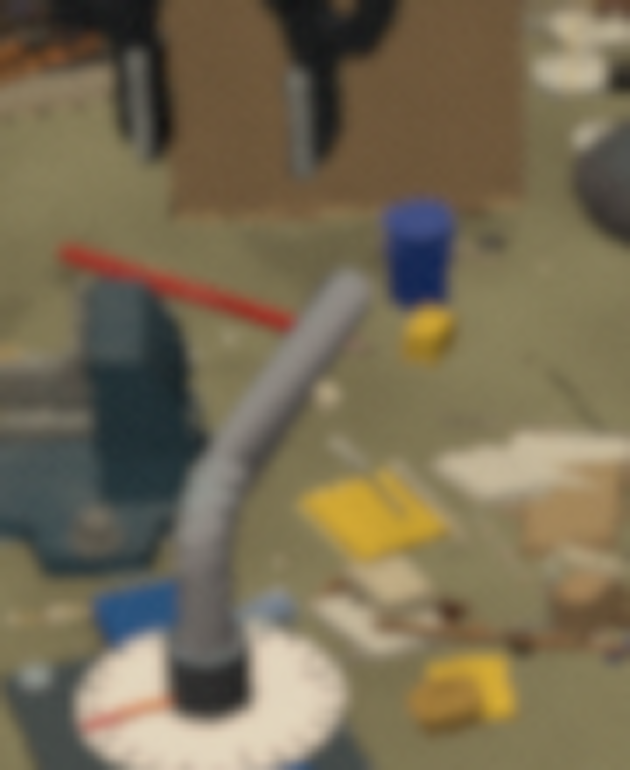

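View pics/t21c.png

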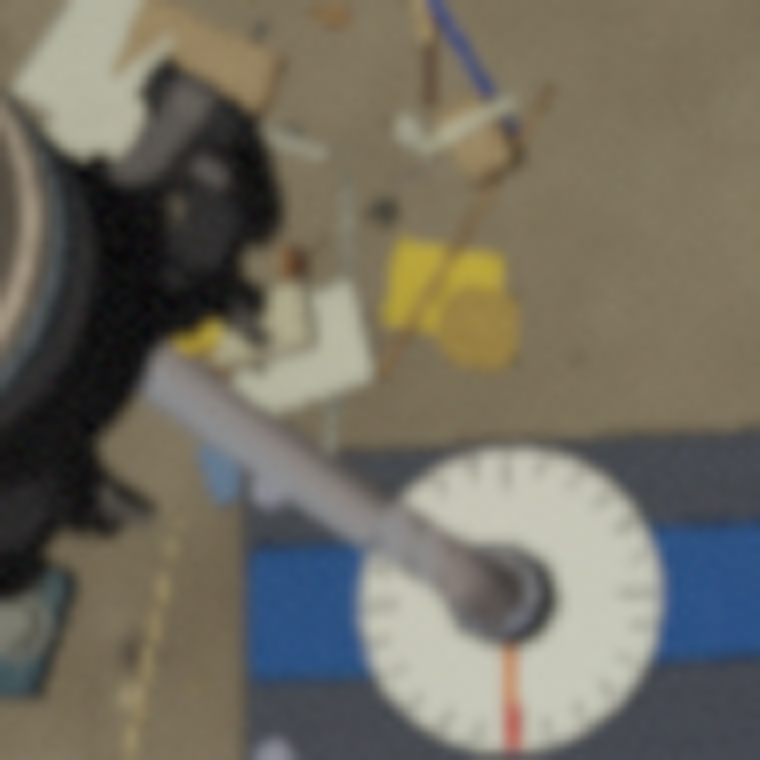

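Run:
```python
from h import *
cs=eyes.calibration('side');w=eyes.calibration('wrist')
for L in(56,60):
  for q in [(352,282),(275,400),(215,475)]:
    print(L,onplane(cs,250+q[0]/7,90+q[1]/7,[.4863,-.030,0],L).round(4))
# long tip via wrist+side
print(tri([(w,321,46),(cs,250+350/7,90+275/7)]))
print(tri([(w,318,240),(cs,250+215/7,90+462/7)]))
```

```text
56 [0.1612 0.123 ]
56 [0.0761 0.1223]
56 [0.0166 0.1278]
60 [0.2013 0.0998]
60 [0.0931 0.1115]
60 [0.02   0.1255]
(array([0.57750854, 0.11629898, 0.11900522]), [np.float64(0.0015167334229586745), np.float64(0.0015167334229587502)])
(array([ 0.49859064, -0.00495983,  0.12553251]), [np.float64(0.00035974843568044453), np.float64(0.00035974843568047614)])
```

```bash
python3 -c "
from h import *
o=env.observe();print(o['clock'],np.abs(o['joint_vel']).max())
print(order.hand_in())"
```

```text
31.45 0.0021441872318300886
the job is handed in; nothing more can be done
None
```

The hex key is standing in the cap screw with its short arm down, and the orange pointer is on the red mark. I handed in at 31.45 s; no verdict is reported.

**How it was done:**
- I gripped the key near its bend and lifted it out of the block.
- I swung it 90° in the jaws over the block's top edge. It slid about 15 mm up the pads and stopped about 14° short of level, so I eased the jaws and let it settle level on the block and bench.
- Gripped again in the same place, it sagged about 9° when lifted. I set it back down and took it nearer its balance point, and after that it held to within 1–2°.
- I lowered the short arm into the socket and turned the screw clockwise about 87° in two moves. About 8° of that was play in the socket.
- I backed off the load, opened the jaws and rose 12 cm clear.

**Last checks:**

| Check | Measured | Required |
|---|---|---|
| Pointer to red mark | within about 1° (top view) | within 10° |
| Short arm depth in socket | about 19 mm, estimated from the key's height | at least 14 mm |
| Key's long arm | close to level; short arm about 2° off vertical | short arm within 0.3 rad (17°) of vertical |
| Wrist force, arm lifted clear | about 1 N, near the reading noise | robot touches nothing |

**Less certain:**
- **Calibration:** the cameras disagreed by 2–4 mm on the screw's position. I lined the key up by comparing tip and socket within the same picture.
- **Pots and wood block:** I did not measure them again at the end, but nothing in the pictures suggested they had been touched.

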